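# Level a bench wheel balancer and lay a wheel on it to its index

### The job

The little bench wheel balancer stands out of true. Turn its two sloping bar knobs until the round steel seat is truly level, and only then lay the small wheel on the seat: valve side up, its hub right down over the centring cone, and turned so that the valve points at the index tongue on the front of the plate. Set the wheel down gently, leave the balancer level, and do not disturb the other things on the bench.

Things in the scene. Friction and masses are not known exactly. Their poses are not given: they have to be found in the camera images.
- balancer_base: grey cast base of the balancer, bolted to the bench, 162 x 150 x 14 mm. Origin: underside, straight below the seat when level; its front (both knobs) faces -x, y to the left, z up. Fixed all run. With the knobs it reaches 120 mm forward of the origin and 105 mm up. The rack's next shelf hangs 0.56 m over the back of the bench, from 0.59 m ahead of the robot
- seat (a point): centre of the balancer's ground steel seat, a disc 82 across about 68 mm above the bench, on a grey plate that tilts on a ball foot 65 mm behind the seat and the jacks under the two knobs' lugs. Level when its z axis is vertical; its -x points to the index tongue. A cone stands on it: 28 across at its foot, 18 at the top, 19 high
- index_tip (a point): tip of the pointed index tongue that sticks out at the front of the tilting plate, between the knobs, 88 mm from the seat's centre and 7 mm below it
- knob_left_bar (a point): black bar knob at the balancer's left front (+y side), bar 60 long, 15 thick, 26 high, on a spindle leaning 30 deg forward. Point: bar's centre; z = spindle axis, up and forward; x = along the bar; y = across. Clockwise (looking down on it) raises the plate's left front lug (50 mm forward, 58 mm to the left of the seat) by 5.2 mm per rad and rides up with it; travel 4.4 rad
- knob_right_bar (a point): black bar knob at the balancer's right front (-y side), bar 60 long, 15 thick, 26 high, on a spindle leaning 30 deg forward. Point: bar's centre; z = spindle axis, up and forward; x = along the bar; y = across. Clockwise (looking down on it) raises the plate's right front lug (50 mm forward, 58 mm to the right of the seat) by 5.2 mm per rad and rides up with it; travel 4.4 rad
- wheel: small wheel lying flat, black tyre 140 across and 36 high (inner radius of its alloy rim 48), five spokes up to z 18, alloy hub 44 across, 60 high with a 31 mm bore right through; 0.5 kg. Origin: centre of its underside, z up, +x towards the valve. Grip it by the hub from above. Seated, the origin is at the seat point
- valve (a point): top of the wheel's valve, a stem with a brass cap 10 across, inside the rim, 43 mm from the wheel's axis and 50 mm above its underside
- spray_can: bystander: standing spray can, 59 across, 231 high; origin at the centre of its foot
- weight_pliers: bystander: wheel-weight pliers with red grips, 208 long, 14 high, lying at the right
- tyre_crayon: bystander: tyre crayon, 85 long, 12 high, lying between the wheel and the balancer
- cutter: bystander: yellow cutter, 180 long, 15 high, lying at the right
- clip_weight: bystander: grey clip-on wheel weight, 55 long, 9 high
- weight_strip: bystander: strip of stick-on weights, 104 long, 4 high

How it is judged:
By the outcome, as a careful person would: the job done as asked, in the order asked, and still so for the second after the job is handed in, with the robot touching nothing.
It also fails if it takes over 69 s, if anything falls off the work surface, if the arm or the gripper's body presses on something with over 40 N, if the wrist force passes 120 N, or if a joint passes its speed limit or range.

### The arm

A 6-joint arm with a two-finger parallel gripper is mounted at the origin on a cart in front of the work surface, level with it; the furniture and walls round the work are solid. World frame = base frame: x ahead of the robot, y to its left, z up, the work surface at z = 0. Lengths are in mm, angles in rad, forces in N, time in s.
With the tool pointing down it reaches from about 400 to 925 mm from the base axis. Payload 12.5 kg.
Tool frame: the origin (TCP) lies midway between the tips of the shut fingers; the grasp point (between the pads) lies 19 mm behind it (env.pinch_z is the distance from the TCP to the grasp point, in mm); z points along the fingers, y is the line along which they close (so a half turn about z gives the same grasp; the last joint's range is limited). The gripper opens to 95 mm and grips with 3 to 60 N. Pads are 20 mm wide; open, the fingers measure 119 mm over their backs; the gripper's body (75 mm by 180 mm) begins 59 mm behind the grasp point.
Start: joints at [1.002, 0.491, 1.559, -0, 1.092, -0.106], TCP at [279.022, 559.28, 214.661] pointing down, gripper open.
Joint ranges: [-3.1, 3.1], [-0.84, 2.19], [0.05, 2.79], [-1.13, 4.28], [0.06, 2.93], [-2.69, 2.69]. Speed limits (rad/s): [2.22, 2.22, 2.79, 3.14, 3.14, 3.14].

### API

Orientations are given as [roll, pitch, yaw] about the fixed x, y, z axes, in that order (R = Rz(yaw) Ry(pitch) Rx(roll)).
In Python, from cell import readout, eyes, job_done, env gives the robot as it stands.
- The arm moves only by the shell command python3 -m jog 'ROWS'. ROWS is a JSON object of lists of equal length, an entry for each row: "dp": the shift along the tool's x, y, z in mm, a list of three; "twist": the turn about the tool's z in degrees; "claw": the closure, from -1 (fully open) to 1 (shut). A call has 1 to 8 rows; each row is the pose to reach, as a shift and turn from the pose commanded when the call began, along the tool's axes at that moment; what a row does not reach only later rows make up. A row lasts 1/12 s, in which the tool goes at most 41.7 mm and 7.16 degrees, less where a joint would pass 70% of its speed; a pose out of reach is approached as far as the arm can. A call with a gripper value outside its range is refused whole. The fingers move at their own pace and stop on an object; the grip force is fixed at half the most. Time passes only in rows, so rows that repeat a pose let the fingers close. It gives the time, the measured TCP pose, the force and the opening at its end, in the units of the state.
- readout.state(): the state, without advancing time (a new reading comes with each control period).
- eyes.read_camera(name): name is "scene" or "side" or "wrist"; returns the picture (420x560x3 uint8, red, green, blue); there is no depth.
- eyes.camera_model(name): a dict with "intrinsics" (3x3 intrinsics, pixels), "k1" (the pictures are not rectified: a ray, as slopes to the right and down, at radius r is drawn at 1 + k1 r^2 times it, then the intrinsics apply), "R" (3x3) and "t" (3): a world point X has camera coordinates R X + t. Camera axes: x right, y down, z forward; pixel columns grow to the right and rows downward; lengths in mm; the calibration is good to about 2 mm. A picture is of the moment at which its call begins: read the wrist's pose just before it. camera_model takes no time and is no camera call; for the wrist camera it gives the pose at the moment of the call.
- job_done(): hands the job in, once; it reports no verdict.
The state is a dict: "t": time; "joints": joint angles; "qvel": joint speeds; "tau": joint torques, N m; "eef_pos": TCP position; "tcp_rot": TCP orientation; "ft_force": force on the tool from outside, world axes, zero at the start; "moment": the same for the moment, N m; "opening": opening from 0.0 (shut) to 1.0 (fully open).
Only numpy, scipy, OpenCV 4.12 (cv2) and the standard library are available. Lean on these libraries where they do the work, as an engineer would, in place of code of your own. Each camera call takes 0.05 s, during which the arm holds its last target. There are 200 camera calls.

## Working session

There is one attempt and no reset: what is moved stays moved. The work goes in short steps, Python scripts to look and compute and a shell command to move; the robot and the scene stay as the last step left them, time stands still between calls to the robot, and variables do not carry over. Pictures are saved under pics/ and viewed, on a budget of 15 in all, crops included, one or two more only if the job needs it, and the job is handed in when it is done.

```bash
ls; mkdir -p pics; python3 - <<'E'
from cell import readout, eyes, env
import cv2, numpy as np
print(readout.state())
print([a for a in dir(env) if a[0]!='_'])
for n in ("scene","side"):
    im=eyes.read_camera(n); cv2.imwrite(f"pics/{n}0.png",im[:,:,::-1]); np.save(f"pics/{n}0.npy",im)
    m=eyes.camera_model(n); print(n,m)
a=np.load('pics/scene0.npy');b=np.load('pics/side0.npy')
cv2.imwrite('pics/a.png',cv2.resize(a,(800,600),interpolation=cv2.INTER_CUBIC)[:,:,::-1])
cv2.imwrite('pics/b.png',cv2.resize(b,(800,600),interpolation=cv2.INTER_CUBIC)[:,:,::-1])
E
```

```text
pics
{'t': 0.0, 'joints': array([ 1.00236490e+00,  4.91523051e-01,  1.55948252e+00, -5.09514267e-06,
        1.09168565e+00, -1.05610915e-01]), 'qvel': array([ 0.00085247,  0.00103345,  0.00179998,  0.00211462,  0.0007196 ,
       -0.00064427]), 'tau': array([ 7.80684186e-04, -6.12633634e+01, -2.58186400e+01,  6.93103625e-02,
        4.80963592e-02, -7.99474287e-05]), 'eef_pos': array([278.89359721, 559.03642121, 214.07304133]), 'tcp_rot': array([-3.14049973e+00, -1.11311619e-04,  2.67877443e+00]), 'ft_force': array([-0.76415701,  0.13332271, -0.12686895]), 'moment': array([ 0.01661489, -0.01303629, -0.01677371]), 'opening': 0.9981350291114358}
['IKError', 'pinch_z']
scene {'intrinsics': array([[399.484485  ,   0.        , 275.97387585],
       [  0.        , 399.484485  , 205.19322256],
       [  0.        ,   0.        ,   1.        ]]), 'k1': -0.01235463614502444, 'R': array([[ 0.78922092, -0.61384699,  0.01795033],
       [-0.26823709, -0.37087094, -0.8891027 ],
       [ 0.55243027,  0.6968835 , -0.45735564]]), 't': array([-404.82738456,  242.66271122,  831.04700451])}
side {'intrinsics': array([[511.23324372,   0.        , 277.70004315],
       [  0.        , 511.23324372, 206.09132315],
       [  0.        ,   0.        ,   1.        ]]), 'k1': 0.0009453868437267721, 'R': array([[-0.99983915,  0.00800966,  0.01604758],
       [-0.00643302,  0.67505448, -0.73773983],
       [-0.01674203, -0.7377244 , -0.67489437]]), 't': array([ 534.90120496,   43.48131779, 1304.890823  ])}
```

View pics/a.png

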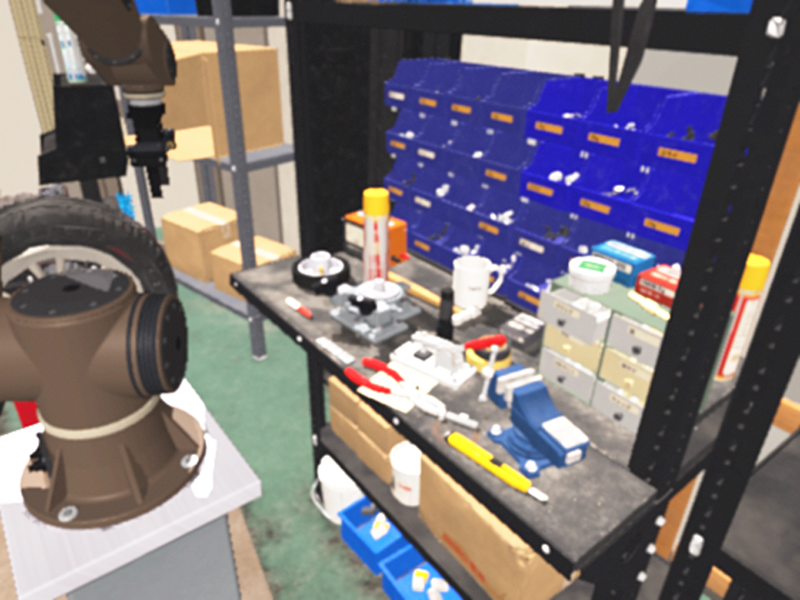

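View pics/b.png

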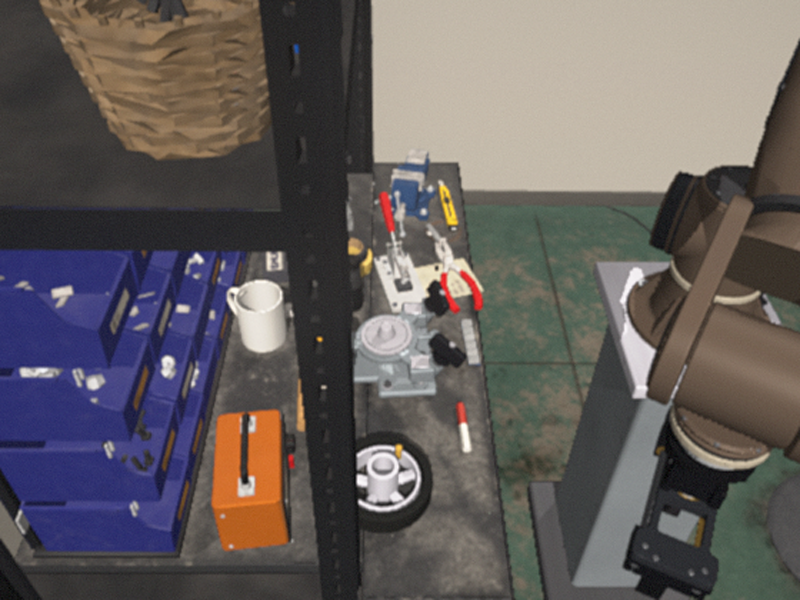

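The scene view shows the balancer near (370,305) in the 800-px picture. The side view shows the seat near (387,335), the wheel hub top at (383,467) and the valve cap at (398,451).

```bash
cat > h.py <<'E'
import numpy as np, cv2
from cell import readout, eyes, env
from scipy.spatial.transform import Rotation as Rot
def ray(m,uv):
    K=m['intrinsics']; d=np.array([m['k1'],0,0,0,0.])
    p=cv2.undistortPoints(np.array([[uv]],float),K,d)[0,0]
    return -m['R'].T@m['t'], m['R'].T@np.array([p[0],p[1],1])
def onz(m,uv,z):
    c,d=ray(m,uv); return c+d*(z-c[2])/d[2]
def proj(m,X):
    X=np.atleast_2d(X)@m['R'].T+m['t']; p=X[:,:2]/X[:,2:]
    r2=(p**2).sum(1,keepdims=True); p=p*(1+m['k1']*r2)
    return p@m['intrinsics'][:2,:2].T+m['intrinsics'][:2,2]
def tri(*mu):
    A=np.zeros((3,3));b=np.zeros(3)
    for m,uv in mu:
        c,d=ray(m,uv); d/=np.linalg.norm(d); P=np.eye(3)-np.outer(d,d); A+=P;b+=P@c
    X=np.linalg.solve(A,b)
    return X
def pose():
    s=readout.state(); return s['eef_pos'], Rot.from_euler('xyz',s['tcp_rot']).as_matrix(), s
def shift(target,R=None,p=None):
    if R is None: p,R,_=pose()
    return R.T@(np.asarray(target)-p)
def snap(name,f,scale=1,crop=None):
    m=eyes.camera_model(name); im=eyes.read_camera(name); np.save(f'pics/{f}.npy',im)
    m={k:np.array(v) for k,v in m.items()}; np.savez(f'pics/{f}_m.npz',**m)
    v=im if crop is None else im[crop[1]:crop[3],crop[0]:crop[2]]
    cv2.imwrite(f'pics/{f}.png',cv2.resize(v,None,fx=scale,fy=scale,interpolation=cv2.INTER_CUBIC)[:,:,::-1])
    return im,m
def load(f): return np.load(f'pics/{f}.npy'), dict(np.load(f'pics/{f}_m.npz'))
E
python3 - <<'E'
from h import *
s=eyes.camera_model('side'); c=eyes.camera_model('scene')
f=lambda u,v:(u*.7+0,v*.7)
for n,uv,z in [('seat',(387,335),68),('hubtop',(383,467),60),('valve',(398,451),50),('lknob',(447,350),85),('rknob',(436,297),85)]:
    print(n,onz(s,f(*uv),z))
print('scene wheelhub',onz(c,f(322,258),60),'seat',onz(c,f(385,292),68), 'lknob?',onz(c,f(354,285),85),onz(c,f(360,305),85))
a=np.load('pics/scene0.npy')[180:260,190:310]; b=np.load('pics/side0.npy')[190:370,240:350]
cv2.imwrite('pics/c.png',np.hstack([cv2.resize(a,(480,320),interpolation=cv2.INTER_CUBIC)[:, :],cv2.resize(b,(196,320),interpolation=cv2.INTER_CUBIC)])[:,:,::-1])
w=eyes.camera_model('wrist'); print('wristcam pos',-w['R'].T@w['t'],'axis',w['R'][2],w['intrinsics'][0,0]); p,R,_=pose(); print(R, R.T@(-w['R'].T@w['t']-p),R.T@w['R'].T)
E
```

```text
seat [552.50383007 111.28595161  68.        ]
hubtop [557.45023312 354.3020876   60.        ]
valve [536.55597902 320.98997293  50.        ]
lknob [460.34770733 159.39061072  85.        ]
rknob [471.53508482  39.31975694  85.        ]
scene wheelhub [554.61959843 332.04693882  60.        ] seat [559.53672842  92.87839928  68.        ] lknob? [507.07678562 128.42873831  85.        ] [468.11085102  51.05258267  85.        ]
wristcam pos [209.46416632 593.67987194 385.81741975] axis [ 0.24739296 -0.12334868 -0.96103165] 298.68904569906596
[[-8.94812616e-01  4.46441662e-01 -4.72848598e-04]
 [ 4.46441908e-01  8.94812252e-01 -8.09949970e-04]
 [ 6.15153079e-05 -9.35852882e-04 -9.99999560e-01]] [  77.60040938   -0.22168095 -171.68357677] [[ 1.19917072e-03 -9.61013894e-01 -2.76497482e-01]
 [ 9.99999059e-01  9.68158581e-04  9.72000678e-04]
 [-6.66412747e-04 -2.76498387e-01  9.61014151e-01]]
```

```bash
python3 -m jog '{"dp":[[-295,-97,-16],[-295,-97,-16],[-295,-97,-16],[-295,-97,-16],[-295,-97,-16],[-295,-97,-16],[-295,-97,-16],[-295,-97,-16]],"twist":[-26.5,-26.5,-26.5,-26.5,-26.5,-26.5,-26.5,-26.5],"claw":[-1,-1,-1,-1,-1,-1,-1,-1]}'
python3 - <<'E'
from h import *
snap('wrist','w1'); p,R,s=pose(); print(p,R,s['joints'])
print(s['ft_force'])
E
```

```text
t: 0.77
eef_pos: [502.0, 338.0, 230.6]
tcp_rot: [-3.141, 0.0, 3.14]
ft_force: [0.1, -0.0, -0.2]
opening: 1.001
[504.13474364 336.09956962 230.64106652] [[-9.99992228e-01  3.77514427e-03  1.13677312e-03]
 [ 3.77416005e-03  9.99992502e-01 -8.66704736e-04]
 [-1.14003653e-03 -8.62407636e-04 -9.99998978e-01]] [ 4.79620384e-01  4.48188750e-01  1.58821546e+00 -1.44800817e-03
  1.10458029e+00 -1.08675078e+00]
[ 1.00978956 -2.32333849 -0.19003267]
```

```bash
python3 -m jog '{"dp":[[0,-120,0],[0,-120,0],[0,-120,0],[0,-120,0]],"twist":[0,0,0,0],"claw":[-1,-1,-1,-1]}'
python3 - <<'E'
from h import *
snap('wrist','w2',1.4); p,R,s=pose(); print(p,R,s['joints'])
E
```

```text
t: 1.15
eef_pos: [499.3, 216.1, 230.5]
tcp_rot: [-3.14, -0.001, 3.138]
ft_force: [0.5, -0.0, -0.2]
opening: 1.001
[499.65436389 218.28235625 230.68298838] [[-9.99992411e-01  3.87260463e-03 -4.24459193e-04]
 [ 3.87272412e-03  9.99992461e-01 -2.81038389e-04]
 [ 4.23367643e-04 -2.82680069e-04 -9.99999870e-01]] [ 2.90795523e-01  3.60948563e-01  1.73438374e+00 -1.70409637e-04
  1.04674758e+00 -1.27604282e+00]
```

View pics/w2.png

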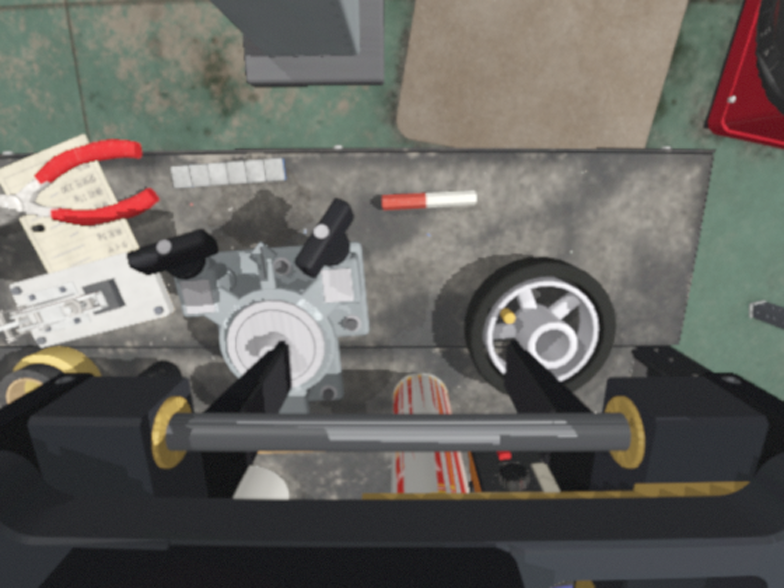

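In w2 (784-px picture) the seat is near (270,345), partly hidden by a finger. The left knob bar runs about (340,210)–(305,265), the right bar (135,255)–(212,240), and the tongue sits near (262,255). The wheel hub top is at (552,345), the valve at (509,317), and the foot of the can near (420,378).

```bash
python3 - <<'E'
from h import *
im,m=load('w2'); g=lambda u,v,z:np.round(onz(m,(u/1.4,v/1.4),z),1)
print('can near foot',g(422,378,0)); print('hub',g(552,345,60),'valve',g(509,317,50),'seat',g(270,345,68),'tongue',g(262,245,61))
print('L bar ends',g(340,207,95),g(310,265,95),'R',g(135,255,95),g(212,240,95)); print('spindle caps',g(321,231,103),g(165,247,103))
c=eyes.camera_model('scene'); print('can top scene',onz(c,(376*.7,195*.7),228))
print('pliers grip tips',g(138,148,10),g(155,198,10),'clamp corner',g(165,295,10),g(130,262,20),'crayon',g(378,202,6),g(476,200,6),'clip?strip',g(172,175,4),g(285,168,4))
E
```

```text
can near foot [621.3 241.4   0. ]
hub [560.1 351.9  60. ] valve [537.3 314.7  50. ] seat [556.3 106.   68. ] tongue [471.1 104.7  61. ]
L bar ends [439.  174.6  95. ] [481.4 150.5  95. ] R [473.1  18.9  95. ] [462.3  79.   95. ]
spindle caps [455.3 161.5 103. ] [466.1  47.3 103. ]
can top scene [630.62811844 222.06220205 228.        ]
pliers grip tips [390.5 -16.7  10. ] [434.4  -7.7  10. ] clamp corner [527.1 -12.4  10. ] [492.3 -35.2  20. ] crayon [439.7 197.9   6. ] [438.  288.5   6. ] clip?strip [414.1   8.    4. ] [409.  113.4   4. ]
```

```bash
python3 -m jog '{"dp":[[0,-111,0],[0,-111,0],[0,-111,0],[0,-111,0],[0,-111,0]],"twist":[0,0,0,0,0],"claw":[-1,-1,-1,-1,-1]}'
python3 - <<'E'
from h import *
snap('wrist','w3')
E
python3 -m jog '{"dp":[[0,0,70],[0,0,70],[0,0,70],[0,0,70]],"twist":[0,0,0,0],"claw":[-1,-1,-1,-1]}'
python3 - <<'E'
from h import *
snap('wrist','w4',2,(120,60,520,340)); p,R,s=pose(); print(p,s['joints'])
E
```

```text
t: 1.62
eef_pos: [499.9, 109.5, 230.6]
tcp_rot: [3.141, 0.0, 3.139]
ft_force: [-0.3, -0.1, -0.5]
opening: 0.998
t: 2.0
eef_pos: [499.3, 111.0, 160.2]
tcp_rot: [-3.142, -0.003, -3.14]
ft_force: [0.2, 0.1, 0.1]
opening: 0.997
[500.05357702 110.90361249 161.40137787] [ 8.91408298e-02  3.99227496e-01  1.89398725e+00  2.30929832e-04
  8.48341380e-01 -1.48293388e+00]
```

View pics/w4.png

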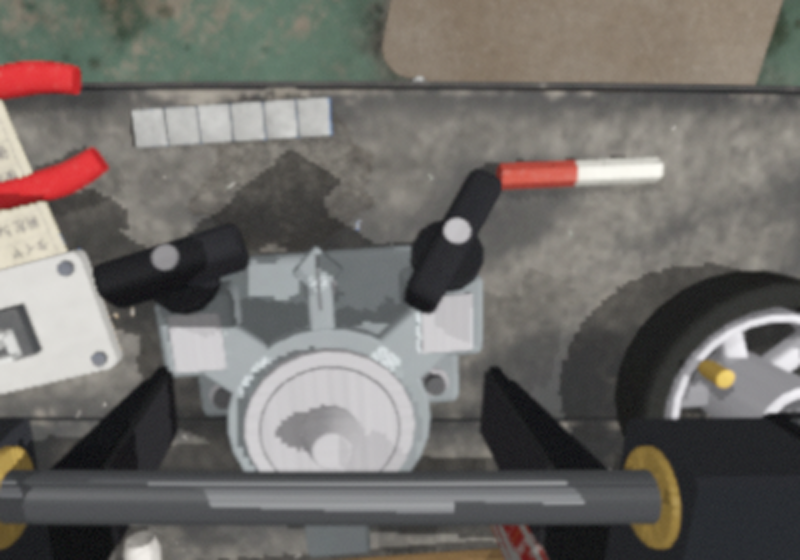

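w4 (crop, 2x, offset 120,60) shows the balancer clearly. The spindle caps are at (457,231) and (165,257), the tongue tip at (317,252), the cone top at (330,447), and the seat outline spans columns 244–414 with its top at 348.

```bash
python3 - <<'E'
from h import *
V={k:load(k) for k in('w2','w3','w4')}
def blob(k,guess,r,lo):
    im=V[k][0].astype(int); u,v=np.round(guess).astype(int)
    p=im[v-r:v+r+1,u-r:u+r+1].min(2); n,l,st,ce=cv2.connectedComponentsWithStats((p>lo).astype(np.uint8))
    best=min(range(1,n),key=lambda i:np.hypot(*(ce[i]-r)) if st[i,4]>5 else 99)
    w=np.where(l==best,p-lo,0).astype(float); yy,xx=np.mgrid[-r:r+1,-r:r+1]
    return np.array([u+(w*xx).sum()/w.sum(), v+(w*yy).sum()/w.sum()]),st[best,4]
caps={}
for n,g in(('L',{'w2':(229.3,165),'w4':(348.5,175.5)}),('R',{'w2':(117.9,176.4),'w4':(202.5,188.5)})):
    u={k:blob(k,x,7,110) for k,x in g.items()}
    X=tri(*[(V[k][1],u[k][0]) for k in u]); g3=proj(V['w3'][1],X)[0]; u['w3']=blob('w3',g3,7,110)
    X=tri(*[(V[k][1],u[k][0]) for k in u]); caps[n]=X
    print(n,X,{k:(u[k][1],np.round(u[k][0]-proj(V[k][1],X)[0],2)) for k in u})
m=V['w4'][1]; o=lambda a,b,z:np.round(onz(m,(120+a/2,60+b/2),z),1)
print('cone top',o(330,447,87),'seat L,R,front',o(414,425,68),o(244,425,68),o(331,348,68),'tongue',o(317,252,61))
print('Lbar ends',o(487,178,98),o(420,303,85),'Rbar',o(103,287,98),o(240,240,98))
# tri seat edges w3: print row profile
im3,m3=V['w3']; im4=V['w4'][0]
e4=[(120+414/2,60+425/2),(120+244/2,60+425/2),(120+331/2,60+348/2),(120+317/2,60+252/2)]
for e in e4:
    print(e, proj(m3,onz(m,e,66))[0],proj(m3,onz(m,e,70))[0])
v=im3[150:330,180:400]; cv2.imwrite('pics/w3c.png',cv2.resize(v,None,fx=3.5,fy=3.3,interpolation=cv2.INTER_CUBIC)[:,:,::-1])
E
```

```text
L [455.19313845 160.72664616 100.78975558] {'w2': (np.int32(115), array([-0.01,  0.07])), 'w4': (np.int32(148), array([-0.05, -0.05])), 'w3': (np.int32(96), array([ 0.05, -0.03]))}
R [464.74557131  47.63725607 105.64800802] {'w2': (np.int32(82), array([0.01, 0.15])), 'w4': (np.int32(133), array([0.05, 0.05])), 'w3': (np.int32(128), array([-0.04, -0.2 ]))}
cone top [556.7 112.   87. ] seat L,R,front [555.1 153.   68. ] [555.3  70.2  68. ] [515.5 112.4  68. ] tongue [471.3 105.9  61. ]
Lbar ends [435.6 172.   98. ] [489.  150.4  85. ] Rbar [479.   19.9  98. ] [459.9  76.1  98. ]
(327.0, 272.5) [320.27137881 244.91677038] [320.18340927 244.58694505]
(242.0, 272.5) [251.14987015 245.1474082 ] [251.25825147 244.81690851]
(285.5, 234.0) [286.43438825 213.08050225] [286.44278666 212.83336454]
(278.5, 186.0) [280.73052783 173.97680475] [280.75664505 173.83998891]
```

```bash
cat > circ.py <<'E'
from h import *
from scipy.optimize import least_squares
def edges(im,m,c,n,r,span=4,sign=-1,N=120,thr=6):
    """edge pixels of a circle (brightness step `sign` going outward) by radial gradient"""
    g=cv2.GaussianBlur(cv2.cvtColor(im,cv2.COLOR_RGB2GRAY).astype(np.float32),(0,0),.7)
    a=np.cross(n,[0,1,0]);a/=np.linalg.norm(a);b=np.cross(n,a)
    rr=np.arange(r-span,r+span+.01,.2); out=[]
    for th in np.arange(N)*2*np.pi/N:
        P=c+rr[:,None]*(np.cos(th)*a+np.sin(th)*b); uv=proj(m,P).astype(np.float32)
        if uv.min()<3 or uv[:,0].max()>556 or uv[:,1].max()>416: continue
        q=cv2.remap(g,uv[:,:1].copy(),uv[:,1:].copy(),cv2.INTER_LINEAR)[:,0]
        d=sign*np.gradient(q,.2); i=d.argmax()
        if d[i]>thr and 1<i<len(rr)-2:
            s=(d[i-1]-d[i+1])/(2*(d[i-1]-2*d[i]+d[i+1])+1e-9); out.append(uv[i]+(uv[i+1]-uv[i])*s)
    return np.array(out)
def fit(views,c,r,free_r=True,sign=-1,span=4,n=(0,0,1.),it=4,thr=6):
    c=np.array(c,float);n=np.array(n,float)
    for k in range(it):
        O=[];D=[];W=[]
        for im,m in views:
            for uv in edges(im,m,c,n,r,span if k<2 else span/2,sign,thr=thr):
                o,d=ray(m,uv);O.append(o);D.append(d)
        O=np.array(O);D=np.array(D)
        def f(x):
            nn=np.array([x[3],x[4],1]);nn/=np.linalg.norm(nn);cc=x[:3]
            t=((cc-O)@nn)/(D@nn);P=O+D*t[:,None]-cc
            return np.linalg.norm(P,axis=1)-(x[5] if free_r else r)
        s=least_squares(f,[*c,n[0]/n[2],n[1]/n[2],r],loss='soft_l1',f_scale=.15)
        c=s.x[:3];n=np.array([s.x[3],s.x[4],1]);n/=np.linalg.norm(n);r=s.x[5] if free_r else r
    e=f(s.x);J=s.jac;C=np.linalg.pinv(J.T@J)*np.median(abs(e))**2*2
    return c,n,r,len(e),np.median(abs(e)),np.sqrt(np.diag(C))
def show(t,F):
    c,n,r,N,e,sd=F; print(t,'c',np.round(c,2),'tilt deg x,y',np.round(np.degrees(n[:2]),2),'r %.2f N %d med %.2f'%(r,N,e),'sd',np.round(sd[2],2),np.round(np.degrees(sd[3:5]),2))
E
python3 - <<'E'
from circ import *
V={k:load(k) for k in('w1','w2','w3','w4')}
show('seat34 ',fit([V['w3'],V['w4']],(556,112,68),41))
show('seat34f',fit([V['w3'],V['w4']],(556,112,68),41,False))
show('seat234',fit([V['w2'],V['w3'],V['w4']],(556,112,68),41,False))
show('hub outer',fit([V['w1'],V['w2']],(560,352,60),22,False,span=3))
show('rim inner->tyre',fit([V['w1'],V['w2']],(560,352,36),50,True,span=4))
E
```

```text
seat34  c [556.2  111.48  71.03] tilt deg x,y [2.85 0.83] r 40.95 N 201 med 0.22 sd 1.24 [0.35 0.29]
seat34f c [556.18 111.53  71.03] tilt deg x,y [3.23 1.15] r 41.00 N 199 med 0.22 sd 0.4 [0.3  0.29]
seat234 c [556.09 111.49  71.32] tilt deg x,y [3.45 1.05] r 41.00 N 298 med 0.24 sd 0.23 [0.23 0.23]
hub outer c [559.66 351.56  61.3 ] tilt deg x,y [1.15 1.03] r 22.00 N 191 med 0.26 sd 0.39 [0.52 0.54]
rim inner->tyre c [559.83 351.59  35.3 ] tilt deg x,y [ 0.2 -0.1] r 52.67 N 218 med 0.25 sd 0.35 [0.29 0.27]
```

```bash
python3 -m jog '{"dp":[[29,-63,0],[29,-63,0],[29,-63,0],[29,-63,0],[29,-63,0],[29,-63,0],[29,-63,0],[29,-63,0]],"twist":[71,71,71,71,71,71,71,71],"claw":[-1,-1,-1,-1,-1,-1,-0.2,-0.2]}'
python3 -m jog '{"dp":[[0,0,0],[0,0,0],[0,0,0]],"twist":[14,14,14],"claw":[-0.2,-0.2,-0.2]}'
python3 - <<'E'
from circ import *
snap('wrist','w5',1.4); p,R,s=pose(); print(p,s['tcp_rot'],s['joints'],s['opening'])
V={k:load(k) for k in('w2','w3','w4','w5')}
show('seat5',fit([V['w5']],(556,112,71),41,False))
show('seat345',fit([V[k] for k in V if k!='w2'],(556,112,71),41,False))
show('seat2345',fit([V[k] for k in V],(556,112,71),41,False))
E
```

```text
t: 2.72
eef_pos: [471.7, 47.2, 162.8]
tcp_rot: [3.139, 0.002, 2.136]
ft_force: [-0.4, -0.2, -0.4]
opening: 0.912
t: 2.97
eef_pos: [471.6, 47.3, 162.6]
tcp_rot: [3.138, 0.001, 1.892]
ft_force: [-0.8, 0.5, -0.1]
opening: 0.708
[471.49289434  47.19278278 162.30762602] [3.13878816e+00 9.78715518e-04 1.89957774e+00] [-3.98226752e-02  3.47788769e-01  1.98229169e+00  1.34836055e-04
  8.08543428e-01 -3.68698430e-01] 0.66597571041525
seat5 c [555.91 111.56  71.71] tilt deg x,y [3.08 1.66] r 41.00 N 113 med 0.18 sd 0.46 [0.38 0.31]
seat345 c [556.04 111.55  71.43] tilt deg x,y [3.01 1.49] r 41.00 N 313 med 0.19 sd 0.26 [0.21 0.21]
seat2345 c [556.05 111.54  71.47] tilt deg x,y [3.27 1.29] r 41.00 N 408 med 0.23 sd 0.21 [0.2 0.2]
```

View pics/w5.png

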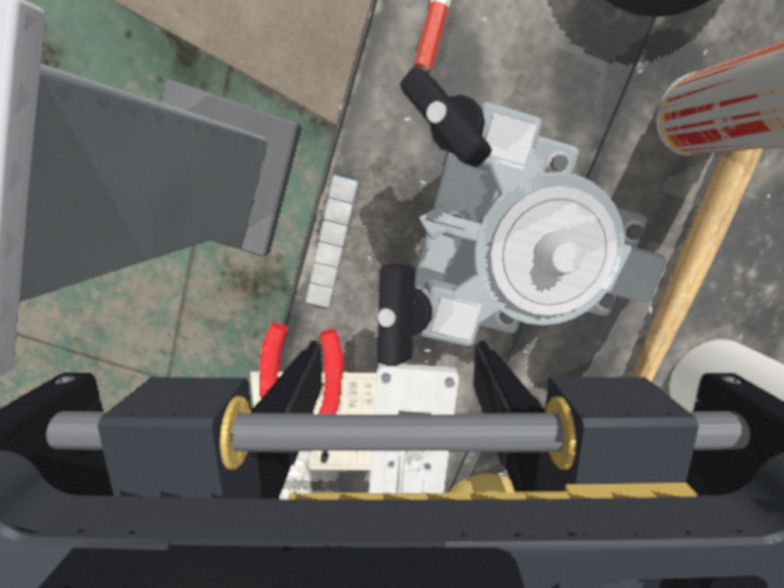

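w5 (784-px picture) shows the right bar, (397,265)–(395,362), lined up with the tool x axis, and the whole seat is visible at (556,250). I'll descend and grip the right bar.

```bash
python3 -m jog '{"dp":[[0,1,30],[0,1,60],[0,1,68],[0,1,68]],"twist":[0,0,0,0],"claw":[-0.2,-0.2,-0.2,-0.2]}'
python3 -m jog '{"dp":[[0,0,0],[0,0,0],[0,0,0],[0,0,0],[0,0,0],[0,0,0]],"twist":[0,0,0,0,0,0],"claw":[1,1,1,1,1,1]}'
```

```text
t: 3.35
eef_pos: [471.1, 47.3, 91.8]
tcp_rot: [-3.139, -0.001, 1.9]
ft_force: [-0.1, -0.4, 0.7]
opening: 0.603
t: 3.85
eef_pos: [470.6, 46.9, 92.9]
tcp_rot: [-3.14, -0.0, 1.898]
ft_force: [-15.9, -11.0, 10.1]
opening: 0.236
```

```bash
python3 -m jog '{"dp":[[0,0,0],[0,0,1],[0,0,1.5],[0,0,2]],"twist":[-6,-12,-18,-24],"claw":[1,1,1,1]}'
python3 - <<'E'
from h import *
s=readout.state(); print(s['ft_force'],s['moment'],s['opening'])
E
python3 -m jog '{"dp":[[0,0,0.5],[0,0,1],[0,0,1.5],[0,0,2]],"twist":[-6,-12,-18,-24],"claw":[1,1,1,1]}'
python3 - <<'E'
from h import *
s=readout.state(); print(s['ft_force'],s['moment'],s['opening'])
snap('wrist','w6',1.4)
E
```

```text
t: 4.18
eef_pos: [468.7, 46.5, 90.9]
tcp_rot: [-3.137, -0.003, 2.322]
ft_force: [-15.6, -9.1, 13.6]
opening: 0.186
[-15.57528287  -9.09024213  13.62854622] [-1.87933927  2.49477991 -0.11703168] 0.1857900442340537
t: 4.52
eef_pos: [468.5, 46.0, 88.7]
tcp_rot: [-3.138, -0.005, 2.741]
ft_force: [-15.0, -15.7, 10.0]
opening: 0.171
[-15.03925796 -15.72235334  10.00240341] [-2.68624292  2.34181399 -0.07425476] 0.1713117104334614
```

View pics/w6.png

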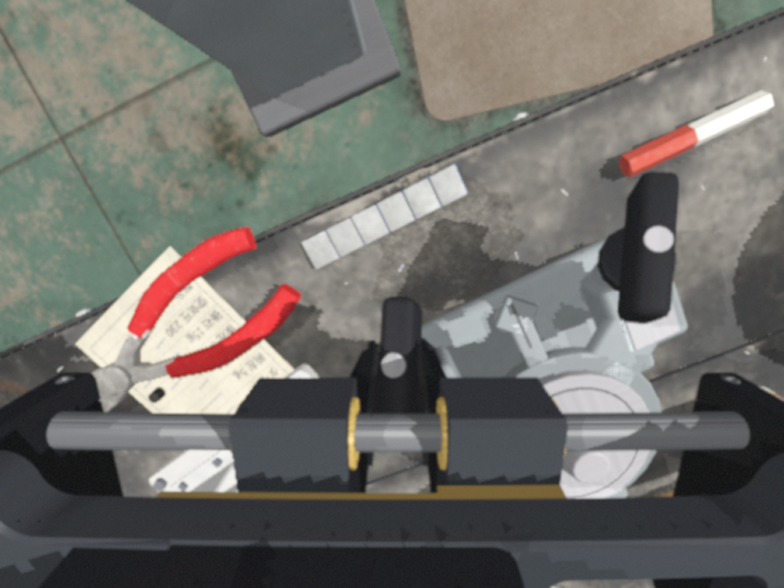

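The bar is turning with the gripper, and its cap is at (393,366) between the fingers. I'll finish the first right turn, then release and rise to look.

```bash
python3 -m jog '{"dp":[[0,0,0.5],[0,0,1],[0,0,1.5],[0,0,2],[0,0,2.5],[0,0,3]],"twist":[-6,-12,-18,-24,-30,-34],"claw":[1,1,1,1,1,1]}'
python3 -m jog '{"dp":[[0,0,0],[0,0,0],[0,0,0],[0,0,-30],[0,0,-70],[0,0,-75],[0,0,-75]],"twist":[0,0,0,0,0,0,0],"claw":[-0.2,-0.2,-0.2,-0.2,-0.2,-0.2,-0.2]}'
cat > meas.py <<'E'
from circ import *
import sys
def capfind(V,X0):
    # silver cap centroid: bright, unsaturated blob nearest the predicted point
    us=[]
    for im,m in V:
        u,v=np.round(proj(m,X0)[0]).astype(int); r=9
        if not(r<u<550 and r<v<410): continue
        p=im[v-r:v+r+1,u-r:u+r+1].astype(int).min(2); n,l,st,ce=cv2.connectedComponentsWithStats((p>110).astype(np.uint8))
        c=[i for i in range(1,n) if 15<st[i,4]<200]
        if not c: continue
        b=min(c,key=lambda i:np.hypot(*(ce[i]-r))); us.append((m,ce[b]+[u-r,v-r]))
    X=tri(*us); return X,[np.round(uv-proj(m,X)[0],2).tolist() for m,uv in us]
def lugs(n,psi=np.radians(4.8)):
    a=n[0]/n[2];b=n[1]/n[2]; nx=a*np.cos(psi)+b*np.sin(psi); ny=-a*np.sin(psi)+b*np.cos(psi)
    # plane height z=-nx*x-ny*y ; relative to ball foot at x=+65
    L=115*nx-58*ny; R=115*nx+58*ny
    print('pitch %.2f roll %.2f deg; lug above level L %.2f R %.2f mm -> CCW rad L %.2f R %.2f'%(*np.degrees([nx,ny]),L,R,L/5.2,R/5.2))
E
python3 - <<'E'
from meas import *
snap('wrist','w7'); p,R,s=pose(); print(p,s['tcp_rot'],s['opening'],s['joints'][5])
V=[load('w7')]; F=fit(V,(556,112,69),41,False); show('seat',F); lugs(F[1])
E
```

```text
t: 5.07
eef_pos: [469.9, 46.2, 85.6]
tcp_rot: [-3.141, -0.004, -2.949]
ft_force: [-7.6, -10.4, 5.3]
opening: 0.159
t: 5.65
eef_pos: [472.7, 47.3, 162.7]
tcp_rot: [-3.141, 0.005, -2.955]
ft_force: [-0.2, 0.3, -0.7]
opening: 0.574
[471.86004666  47.24072447 161.19230045] [-3.14123460e+00  2.30534610e-03 -2.95535907e+00] 0.5866764517833088 -1.7969199087512944
seat c [553.96 110.43  71.32] tilt deg x,y [ 0.85 -1.1 ] r 41.00 N 43 med 0.14 sd 2.58 [0.7  0.56]
pitch 0.76 roll -1.17 deg; lug above level L 2.71 R 0.34 mm -> CCW rad L 0.52 R 0.07
```

```bash
python3 -m jog '{"dp":[[-74,51,-4],[-74,51,-4],[-74,51,-4],[-74,51,-4]],"twist":[11,11,11,11],"claw":[-1,-1,-1,-1]}'
python3 - <<'E'
from meas import *
snap('wrist','w8a')
E
python3 -m jog '{"dp":[[0,0,-30],[0,0,-30],[0,0,-30]],"twist":[0,0,0],"claw":[-1,-1,-1]}'
python3 - <<'E'
from meas import *
snap('wrist','w8b'); p,R,s=pose(); print(p,s['tcp_rot'],s['opening'],s['joints'][5])
for k in (['w7','w8a'],['w8a'],['w8b'],['w8a','w8b'],['w7','w8a','w8b']):
    V=[load(q) for q in k]; F=fit(V,(556,112,69),41,False); show(k,F); lugs(F[1])
V=[load(q) for q in('w7','w8a','w8b')]
print('capL',capfind(V,(455.2,160.7,100.8)),'capR',capfind(V,(464.7,47.6,98.6)))
E
```

```text
t: 6.03
eef_pos: [535.5, 112.4, 162.8]
tcp_rot: [3.142, -0.002, 3.138]
ft_force: [-0.1, -0.4, -0.8]
opening: 0.823
t: 6.33
eef_pos: [534.2, 110.2, 194.9]
tcp_rot: [3.142, 0.001, 3.136]
ft_force: [-0.4, 0.0, -0.5]
opening: 0.993
[533.92851282 110.14533732 194.20044978] [-3.14153917e+00 -5.19747108e-04  3.13585121e+00] 0.9962172400950131 -1.4827831039291355
['w7', 'w8a'] c [555.38 110.38  69.66] tilt deg x,y [ 1.68 -2.23] r 41.00 N 161 med 0.23 sd 0.33 [0.32 0.37]
pitch 1.49 roll -2.37 deg; lug above level L 5.38 R 0.59 mm -> CCW rad L 1.04 R 0.11
['w8a'] c [555.43 110.27  69.51] tilt deg x,y [ 1.88 -2.62] r 41.00 N 114 med 0.21 sd 0.48 [0.49 0.45]
pitch 1.66 roll -2.77 deg; lug above level L 6.13 R 0.53 mm -> CCW rad L 1.18 R 0.10
['w8b'] c [555.56 110.22  69.02] tilt deg x,y [ 1.91 -3.16] r 41.00 N 113 med 0.19 sd 0.51 [0.44 0.48]
pitch 1.65 roll -3.32 deg; lug above level L 6.66 R -0.05 mm -> CCW rad L 1.28 R -0.01
['w8a', 'w8b'] c [555.46 110.27  69.36] tilt deg x,y [ 1.94 -2.72] r 41.00 N 227 med 0.20 sd 0.34 [0.32 0.32]
pitch 1.71 roll -2.88 deg; lug above level L 6.34 R 0.51 mm -> CCW rad L 1.22 R 0.10
['w7', 'w8a', 'w8b'] c [555.4  110.34  69.55] tilt deg x,y [ 1.75 -2.47] r 41.00 N 270 med 0.21 sd 0.25 [0.23 0.27]
pitch 1.54 roll -2.61 deg; lug above level L 5.74 R 0.44 mm -> CCW rad L 1.10 R 0.08
capL (array([455.12349352, 159.94344828, 104.98080095]), [[0.23, -0.15], [-0.21, 0.16], [0.01, 0.06]]) capR (array([463.47064072,  44.8570388 ,  96.73882008]), [[0.08, -0.05], [0.12, 0.04], [-0.16, 0.02]])
```

```bash
python3 - <<'E'
from meas import *
V=[]
for i in range(4):
    im,m=snap('wrist',f'w9{i}'); V.append((im,m)); s=readout.state(); print(np.round(-m['R'].T@m['t'],2),np.round(cv2.Rodrigues(m['R'])[0].T,4),np.round(s['eef_pos'],2),np.round(s['joints'],4))
for v in V:
    F=fit([v],(556,112,69),41,False); show('',F); lugs(F[1])
F=fit(V,(556,112,69),41,False); show('',F); lugs(F[1])
E
```

```text
[456.27 110.21 365.91] [[-2.0762 -2.0667 -0.2918]] [533.86 110.24 193.88] [ 8.2400e-02  4.0180e-01  1.7798e+00  1.0000e-04  9.6130e-01 -1.4826e+00]
[456.33 110.3  365.64] [[-2.0767 -2.067  -0.2911]] [533.94 110.35 193.77] [ 8.2600e-02  4.0220e-01  1.7795e+00  1.0000e-04  9.6140e-01 -1.4824e+00]
[456.47 110.4  365.56] [[-2.0768 -2.0671 -0.2908]] [534.1  110.46 193.78] [ 0.0828  0.4024  1.779   0.      0.9616 -1.4823]
[456.61 110.51 365.58] [[-2.0768 -2.0671 -0.2909]] [534.24 110.57 193.89] [ 0.083   0.4024  1.7786  0.      0.9619 -1.4821]
 c [555.61 110.34  68.93] tilt deg x,y [ 1.49 -2.4 ] r 41.00 N 120 med 0.19 sd 0.49 [0.43 0.43]
pitch 1.28 roll -2.52 deg; lug above level L 5.13 R 0.02 mm -> CCW rad L 0.99 R 0.00
 c [555.71 110.27  68.72] tilt deg x,y [ 1.83 -2.89] r 41.00 N 115 med 0.19 sd 0.51 [0.46 0.46]
pitch 1.59 roll -3.03 deg; lug above level L 6.26 R 0.12 mm -> CCW rad L 1.20 R 0.02
 c [555.69 110.25  68.52] tilt deg x,y [ 1.54 -3.15] r 41.00 N 109 med 0.18 sd 0.51 [0.48 0.44]
pitch 1.27 roll -3.28 deg; lug above level L 5.87 R -0.76 mm -> CCW rad L 1.13 R -0.15
 c [555.63 110.26  69.02] tilt deg x,y [ 1.99 -3.17] r 41.00 N 105 med 0.21 sd 0.62 [0.56 0.53]
pitch 1.73 roll -3.33 deg; lug above level L 6.83 R 0.09 mm -> CCW rad L 1.31 R 0.02
 c [555.58 110.32  68.97] tilt deg x,y [ 1.81 -2.73] r 41.00 N 449 med 0.20 sd 0.28 [0.25 0.25]
pitch 1.57 roll -2.88 deg; lug above level L 6.07 R 0.24 mm -> CCW rad L 1.17 R 0.05
```

```bash
cat >> meas.py <<'E'
def bar(V,cap,psi=np.radians(4.8)):
    a=np.array([-.5*np.cos(psi),-.5*np.sin(psi),.866])
    for im,m in V:
        u,v=np.round(proj(m,cap)[0]).astype(int); r=45
        v0,u0=max(v-r,0),max(u-r,0)
        g=im[v0:v+r,u0:u+r].max(2); k=(g<60).astype(np.uint8); k=cv2.morphologyEx(k,cv2.MORPH_CLOSE,np.ones((9,9)))
        k=cv2.morphologyEx(k,cv2.MORPH_OPEN,np.ones((7,7)))
        n,l,st,ce=cv2.connectedComponentsWithStats(k); i=l[v-v0,u-u0]
        P=[]
        for y,x in np.argwhere(l==i):
            o,d=ray(m,(x+u0,y+v0)); q=o+d*(((cap-o)@a)/(d@a)); P.append(q)
        P=np.array(P); w,E=np.linalg.eigh(np.cov(P.T)); e=E[:,2]
        print('bar',len(P),'centre',np.round(P.mean(0),1),'yaw',np.round(np.degrees(np.arctan2(e[1],e[0]))%180,1),'half-len',np.round(1.73*np.sqrt(w[1:]),1))
E
python3 - <<'E'
from meas import *
V=[load(q) for q in('w3','w4','w8a','w93')]
bar(V[:2],np.array([455.2,160.7,100.8])); bar(V[2:],np.array([455.2,160.7,101.8]))
print(capfind(V[:2],(455.2,160.7,100.8)));print(capfind(V[2:],(455.2,160.7,100.8)))
E
```

```text
bar 7227 centre [453.5 160.4  99.8] yaw 173.5 half-len [47.2 50.4]
bar 6641 centre [453.2 160.7  99.6] yaw 10.6 half-len [37.6 38.9]
bar 6431 centre [451.6 160.8  99.7] yaw 17.2 half-len [36.6 38.7]
bar 6824 centre [452.3 160.9 100.2] yaw 0.6 half-len [40.9 44.3]
(array([455.30817993, 160.92493282, 100.06811516]), [[0.04, -0.05], [-0.05, 0.06]])
(array([455.26229168, 160.34066939, 102.45292181]), [[-0.03, -0.07], [0.02, 0.06]])
```

```bash
python3 -m jog '{"dp":[[30,20,10],[73,51,20],[73,51,33],[73,51,33],[73,51,60],[73,51,95],[73,51,108],[73,51,108]],"twist":[7,14,21,23,23,23,23,23],"claw":[-0.2,-0.2,-0.2,-0.2,-0.2,-0.2,-0.2,-0.2]}'
python3 -m jog '{"dp":[[0,0,0],[0,0,0],[0,0,0],[0,0,0],[0,0,0],[0,0,0]],"twist":[0,0,0,0,0,0],"claw":[1,1,1,1,1,1]}'
python3 - <<'E'
from meas import *
print(readout.state())
snap('wrist','w10',1.4)
E
```

```text
t: 7.25
eef_pos: [460.4, 161.9, 83.8]
tcp_rot: [-3.138, -0.005, 2.735]
ft_force: [0.1, -0.1, -0.9]
opening: 0.605
t: 7.75
eef_pos: [462.1, 162.0, 87.2]
tcp_rot: [-3.141, 0.001, 2.735]
ft_force: [0.1, -11.6, 4.0]
opening: 0.235
{'t': 7.75, 'joints': array([ 2.02455592e-01,  4.88055511e-01,  2.01605867e+00, -1.02801497e-03,
        6.36971114e-01, -9.61090110e-01]), 'qvel': array([-8.79295428e-03,  6.86807782e-05,  1.19860062e-03, -2.22933555e-02,
        1.44771540e-03, -1.96280637e-04]), 'tau': array([ 5.22036821e+00, -4.92131066e+01, -1.65077841e+01,  1.83477379e+00,
       -5.78981917e-01, -3.20314290e-02]), 'eef_pos': array([462.14537121, 161.96789647,  87.19194255]), 'tcp_rot': array([-3.14138144e+00,  7.66091447e-04,  2.73516838e+00]), 'ft_force': array([  0.12981741, -11.6005628 ,   4.00257637]), 'moment': array([-2.12461598, -0.07520294, -0.07414376]), 'opening': 0.23503329675225781}
```

View pics/w10.png

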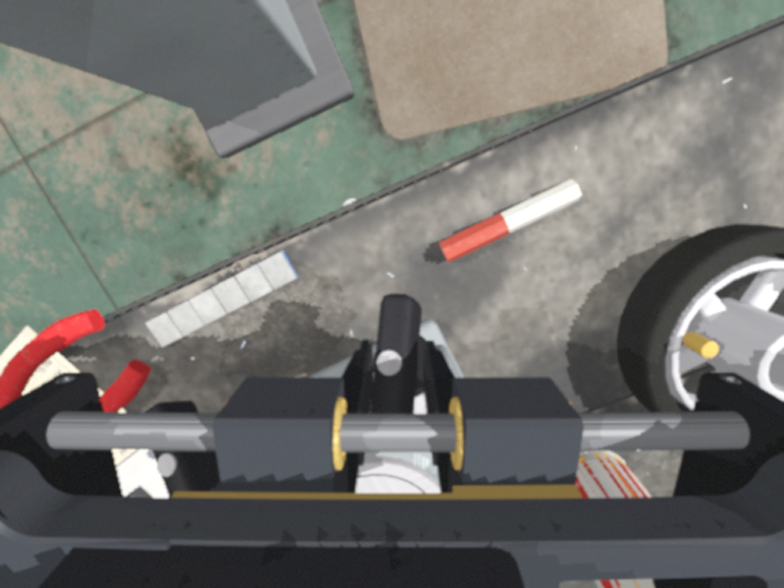

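The left bar is gripped about 9° short of the tool angle, with its top at (402,297) and its cap at (389,362). I'll turn it about 56° counter-clockwise.

```bash
python3 -m jog '{"dp":[[0,0,0.5],[0,0,1],[0,0,1.5],[0,0,2]],"twist":[-6,-12,-18,-24],"claw":[1,1,1,1]}'
python3 -m jog '{"dp":[[0,0,0.5],[0,0,1],[0,0,1.5],[0,0,2],[0,0,2.5],[0,0,2.5],[0,0,2.5]],"twist":[-6,-12,-18,-24,-30,-32,-32],"claw":[1,1,1,1,1,1,1]}'
python3 -m jog '{"dp":[[0,0,0],[0,0,0],[0,0,0],[0,0,-30],[0,0,-70],[0,0,-75],[0,0,-75]],"twist":[0,0,0,0,0,0,0],"claw":[-0.2,-0.2,-0.2,-0.2,-0.2,-0.2,-0.2]}'
python3 - <<'E'
from meas import *
p,R,s=pose(); print(p,s['tcp_rot'],s['opening'],s['joints'][5]); T=np.array([535,105,190]); print('to view',shift(T))
snap('wrist','w11')
E
```

```text
t: 8.13
eef_pos: [461.7, 162.2, 85.1]
tcp_rot: [3.141, -0.0, -3.125]
ft_force: [-4.1, 2.3, 1.3]
opening: 0.155
t: 8.72
eef_pos: [461.1, 163.9, 82.1]
tcp_rot: [3.139, -0.0, -2.57]
ft_force: [-5.1, 18.1, -2.3]
opening: 0.186
t: 9.3
eef_pos: [463.2, 162.4, 159.4]
tcp_rot: [-3.14, 0.005, -2.571]
ft_force: [-0.3, 0.3, -0.1]
opening: 0.583
[463.20240829 162.4127109  159.42367276] [-3.13967825  0.00482479 -2.57121121] 0.583262702271366 -1.9385230155322826
to view [-29.57868639 -87.14943511 -30.26718696]
```

```bash
python3 -m jog '{"dp":[[-30,-87,-30],[-30,-87,-30],[-30,-87,-30],[-30,-87,-30],[-30,-87,-30],[-30,-87,-30],[-30,-87,-30],[-30,-87,-30]],"twist":[33,33,33,33,33,33,33,33],"claw":[-1,-1,-1,-1,-1,-1,-1,-1]}'
python3 - <<'E'
from meas import *
for i in range(4): snap('wrist',f'x{i}')
E
python3 -m jog '{"dp":[[64,-58,25],[64,-58,25],[64,-58,25],[64,-58,25],[64,-58,25],[64,-58,25],[64,-58,25],[64,-58,25]],"twist":[71,71,71,71,71,71,71,71],"claw":[-1,-1,-1,-1,-1,-1,-1,-1]}'
python3 -m jog '{"dp":[[0,0,0],[0,0,0],[0,0,0],[0,0,0]],"twist":[14,14,14,14],"claw":[-1,-1,-1,-1]}'
python3 - <<'E'
from meas import *
for i in range(4): snap('wrist',f'y{i}',1.4)
p,R,s=pose(); print(p,s['tcp_rot'],s['opening'],s['joints'])
A=[load(f'x{i}') for i in range(4)];B=[load(f'y{i}') for i in range(4)]
for V in (A,B,A+B):
    F=fit(V,(556,112,66),41,False); show('',F); lugs(F[1])
E
```

```text
t: 10.02
eef_pos: [534.0, 105.4, 186.3]
tcp_rot: [-3.142, -0.001, 3.139]
ft_force: [-0.2, -0.0, -0.1]
opening: 0.992
t: 10.88
eef_pos: [470.0, 47.7, 162.2]
tcp_rot: [3.141, 0.0, 2.131]
ft_force: [0.4, 0.0, 0.1]
opening: 1.0
t: 11.22
eef_pos: [470.0, 47.7, 162.2]
tcp_rot: [3.141, 0.0, 1.896]
ft_force: [0.4, 0.2, 0.6]
opening: 1.0
[470.00016987  47.71164458 162.15079806] [ 3.14147861e+00 -4.61228306e-05  1.89439640e+00] 1.0028632127754427 [-3.88332410e-02  3.47175640e-01  1.98394162e+00  1.15325494e-04
  8.10385119e-01 -3.62512787e-01]
 c [555.1  110.98  67.75] tilt deg x,y [ 0.7  -0.64] r 41.00 N 444 med 0.20 sd 0.28 [0.26 0.25]
pitch 0.64 roll -0.69 deg; lug above level L 2.00 R 0.59 mm -> CCW rad L 0.38 R 0.11
 c [555.03 111.06  67.97] tilt deg x,y [0.15 0.03] r 41.00 N 451 med 0.18 sd 0.21 [0.19 0.2 ]
pitch 0.15 roll 0.02 deg; lug above level L 0.28 R 0.32 mm -> CCW rad L 0.05 R 0.06
 c [555.1  111.04  67.77] tilt deg x,y [ 0.25 -0.26] r 41.00 N 896 med 0.19 sd 0.16 [0.15 0.15]
pitch 0.23 roll -0.28 deg; lug above level L 0.74 R 0.18 mm -> CCW rad L 0.14 R 0.03
```

View pics/y3.png

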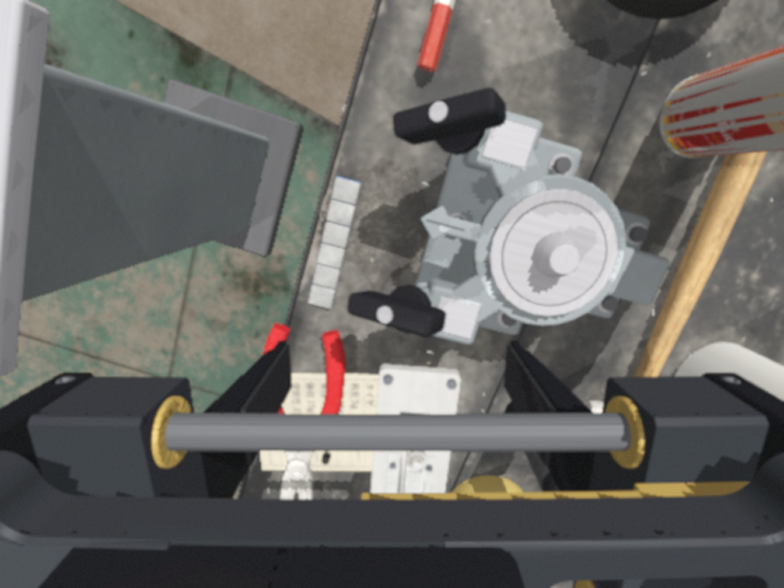

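y3 (784-px picture) shows both bars now nearly fore-and-aft and the seat at (556,250). The vision fits give a tilt near level, within about 0.7°, so I'll touch-probe the seat with the shut fingers to get the remaining tilt precisely.

```bash
python3 -m jog '{"dp":[[2,31,0],[4,62,0],[6,94,10],[6,94,40],[6,94,78],[6,94,86],[6,94,87],[6,94,88]],"twist":[7,13.7,13.7,13.7,13.7,13.7,13.7,13.7],"claw":[1,1,1,1,1,1,1,1]}'
python3 -m jog '{"dp":[[0,0,0],[0,0,0],[0,0,0]],"twist":[0,0,0],"claw":[1,1,1]}'
python3 - <<'E'
from h import *
s=readout.state(); print(s['eef_pos'],s['tcp_rot'],s['ft_force'],s['opening'],s['qvel'])
E
```

```text
t: 12.08
eef_pos: [557.6, 83.0, 74.9]
tcp_rot: [-3.142, -0.0, 1.653]
ft_force: [-0.4, -0.4, 0.2]
opening: 0.493
t: 12.33
eef_pos: [557.9, 83.0, 75.7]
tcp_rot: [3.139, 0.0, 1.653]
ft_force: [-0.1, -0.5, 0.5]
opening: 0.284
[557.91457593  82.991077    75.6739006 ] [3.13909907e+00 4.42915457e-05 1.65276375e+00] [-0.08289761 -0.53475106  0.52100837] 0.2838087060589482 [ 0.00098267  0.00543084  0.00311685  0.00083099 -0.00525665  0.0030952 ]
```

```bash
python3 -m jog '{"dp":[[0,0,1],[0,0,2],[0,0,3],[0,0,4],[0,0,5],[0,0,5]],"twist":[0,0,0,0,0,0],"claw":[1,1,1,1,1,1]}'
python3 -m jog '{"dp":[[0,0,0.7],[0,0,1.4]],"twist":[0,0],"claw":[1,1]}'
python3 -m jog '{"dp":[[0,0,0.7],[0,0,1.4]],"twist":[0,0],"claw":[1,1]}'
python3 -m jog '{"dp":[[0,0,0.5]],"twist":[0],"claw":[1]}'
```

```text
t: 12.83
eef_pos: [557.2, 83.0, 68.9]
tcp_rot: [-3.141, -0.0, 1.653]
ft_force: [-0.9, -0.2, 0.0]
opening: 0.008
t: 13.0
eef_pos: [557.4, 83.0, 67.9]
tcp_rot: [3.141, -0.0, 1.653]
ft_force: [-2.9, -0.6, 14.0]
opening: 0.004
t: 13.17
eef_pos: [557.4, 83.0, 67.8]
tcp_rot: [3.141, 0.0, 1.653]
ft_force: [-8.0, -1.2, 28.2]
opening: 0.008
t: 13.25
eef_pos: [557.4, 83.0, 67.8]
tcp_rot: [3.14, 0.0, 1.653]
ft_force: [-7.8, -2.5, 30.6]
opening: 0.005
```

```bash
python3 -c "
from h import *
s=readout.state(); print(s['eef_pos'],s['ft_force'])"
python3 -m jog '{"dp":[[0,0,-27],[0,0,-27],[28,-28,-27],[28,-28,-27],[28,-28,-12],[28,-28,-4],[28,-28,-4],[28,-28,-3]],"twist":[0,0,0,0,0,0,0,0],"claw":[1,1,1,1,1,1,1,1]}'
python3 -m jog '{"dp":[[0,0,1],[0,0,2],[0,0,2.5],[0,0,2.5]],"twist":[0,0,0,0],"claw":[1,1,1,1]}'
python3 -c "
from h import *
s=readout.state(); print(s['eef_pos'],s['ft_force'])"
```

```text
[557.42012439  83.03604249  67.75283512] [-7.79268447 -2.53378367 30.5503571 ]
t: 13.92
eef_pos: [527.0, 108.5, 68.4]
tcp_rot: [-3.14, -0.0, 1.653]
ft_force: [-0.8, -0.5, -0.1]
opening: 0.001
t: 14.25
eef_pos: [527.4, 108.5, 67.3]
tcp_rot: [3.14, -0.0, 1.653]
ft_force: [-2.5, -0.7, 9.6]
opening: 0.007
[527.41583417 108.51736615  67.34558162] [-2.49844167 -0.73124474  9.61286828]
```

```bash

python3 -m jog '{"dp":[[0,0,-26],[0,0,-26],[28,28,-26],[28,28,-26],[28,28,-11],[28,28,-4],[28,28,-4],[28,28,-3]],"twist":[0,0,0,0,0,0,0,0],"claw":[1,1,1,1,1,1,1,1]}'
python3 -m jog '{"dp":[[0,0,1],[0,0,2],[0,0,2.5],[0,0,2.5]],"twist":[0,0,0,0],"claw":[1,1,1,1]}'
python3 -c "
from h import *
s=readout.state(); print(s['eef_pos'],s['ft_force'])"
python3 -m jog '{"dp":[[0,0,-26],[0,0,-26],[-28,28,-26],[-28,28,-26],[-28,28,-11],[-28,28,-4],[-28,28,-4],[-28,28,-3]],"twist":[0,0,0,0,0,0,0,0],"claw":[1,1,1,1,1,1,1,1]}'
python3 -m jog '{"dp":[[0,0,1],[0,0,2],[0,0,2.5],[0,0,2.5]],"twist":[0,0,0,0],"claw":[1,1,1,1]}'
python3 -c "
from h import *
s=readout.state(); print(s['eef_pos'],s['ft_force'])"
```

```text
t: 14.92
eef_pos: [552.5, 138.6, 69.2]
tcp_rot: [-3.141, -0.0, 1.653]
ft_force: [1.2, 0.0, -0.2]
opening: 0.004
t: 15.25
eef_pos: [552.9, 138.7, 67.5]
tcp_rot: [3.141, 0.0, 1.653]
ft_force: [-1.1, -1.2, 2.7]
opening: 0.004
[552.93403488 138.69626594  67.50199423] [-1.08392324 -1.22630443  2.70289434]
t: 15.92
eef_pos: [582.7, 113.3, 69.7]
tcp_rot: [-3.141, -0.0, 1.653]
ft_force: [0.2, 1.0, -0.3]
opening: 0.003
t: 16.25
eef_pos: [583.1, 113.4, 68.2]
tcp_rot: [3.141, -0.0, 1.653]
ft_force: [-0.7, 0.2, 4.3]
opening: 0.004
[583.07656395 113.42269535  68.16506759] [-0.74705656  0.22701149  4.30693075]
```

```bash

python3 -m jog '{"dp":[[0,0,-35],[0,0,-75],[20,-40,-75],[40,-80,-75],[58,-117,-75],[58,-117,-75],[58,-117,-75],[58,-117,-75]],"twist":[0,7,14,21,28,35,42,49],"claw":[-0.2,-0.2,-0.2,-0.2,-0.2,-0.2,-0.2,-0.2]}'
python3 -m jog '{"dp":[[0,0,0],[0,0,0],[0,0,0]],"twist":[7,13,13],"claw":[-0.2,-0.2,-0.2]}'
python3 - <<'E'
from h import *
snap('wrist','z0',1.4); p,R,s=pose(); print(p,s['tcp_rot'],s['opening'],s['joints'],shift([462,162,82]))
E
```

```text
t: 16.92
eef_pos: [461.0, 162.0, 143.1]
tcp_rot: [3.141, -0.001, 0.793]
ft_force: [-1.0, 0.1, -0.2]
opening: 0.511
t: 17.17
eef_pos: [461.6, 161.6, 142.7]
tcp_rot: [3.141, -0.001, 0.566]
ft_force: [-0.2, 0.3, -0.5]
opening: 0.592
[461.60149401 161.56158407 142.65033611] [ 3.14141988e+00 -6.36545592e-04  5.72553441e-01] 0.5979299799360323 [2.01477813e-01 3.97222853e-01 1.96746404e+00 9.96463433e-05
 7.76249891e-01 1.19964967e+00] [ 0.53387056 -0.16307346 60.65066097]
```

View pics/z0.png

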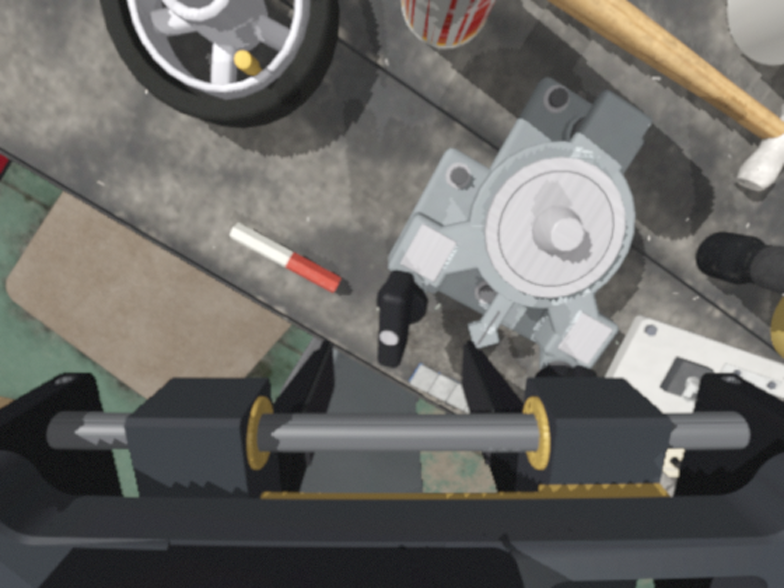

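z0 (784-px picture) shows the left bar, (400,275)–(390,360), lined up between the open fingers. I'll grip it and turn it clockwise about 27°.

```bash

python3 -m jog '{"dp":[[0,0,35],[0,0,57],[0,0,60],[0,0,60],[0,0,60],[0,0,60],[0,0,60],[0,0,60]],"twist":[0,0,0,0,0,0,0,0],"claw":[-0.2,-0.2,-0.2,1,1,1,1,1]}'
python3 -m jog '{"dp":[[0,0,0],[0,0,0],[0,0,0],[0,0,-0.5],[0,0,-1],[0,0,-1.5],[0,0,-2],[0,0,-2]],"twist":[0,0,0,7,14,21,26.7,26.7],"claw":[1,1,1,1,1,1,1,1]}'
python3 -m jog '{"dp":[[0,0,0],[0,0,0],[0,0,0],[0,0,0],[0,0,-30],[0,0,-60],[0,0,-60]],"twist":[0,0,0,0,0,0,0],"claw":[1,-0.2,-0.2,-0.2,-0.2,-0.2,-0.2]}'
python3 - <<'E'
from h import *
snap('wrist','z1',1.4); p,R,s=pose(); print(p,s['tcp_rot'],s['opening'],s['joints'],shift([471,47.5,140]))
E
```

```text
t: 17.88
eef_pos: [462.0, 161.6, 83.3]
tcp_rot: [3.141, -0.002, 0.571]
ft_force: [0.4, 0.6, -0.3]
opening: 0.307
t: 18.55
eef_pos: [459.8, 162.5, 85.1]
tcp_rot: [-3.14, 0.002, 0.099]
ft_force: [-10.7, 11.1, 11.7]
opening: 0.151
t: 19.13
eef_pos: [463.5, 161.7, 148.5]
tcp_rot: [-3.141, -0.006, 0.105]
ft_force: [0.3, -0.5, 0.3]
opening: 0.515
[462.82438357 161.54552482 146.47678984] [-3.14114255 -0.00490192  0.10443331] 0.5577857846116182 [ 2.00994478e-01  3.91443832e-01  1.96351104e+00 -3.49007470e-05
  7.81715299e-01  1.66738110e+00] [ -3.78914382 114.27933245   6.40685613]
```

```bash

python3 -m jog '{"dp":[[-4,40,6],[-4,80,6],[-4,114,6],[-4,114,6],[-4,114,40],[-4,114,60],[-4,114,63],[-4,114,63]],"twist":[-4.7,-4.7,-4.7,-4.7,-4.7,-4.7,-4.7,-4.7],"claw":[-0.2,-0.2,-0.2,-0.2,-0.2,-0.2,-0.2,-0.2]}'
python3 -m jog '{"dp":[[0,0,0],[0,0,0],[0,0,0],[0,0,0],[0,0,0],[0,0,0],[0,0,0],[0,0,0]],"twist":[0,0,0,0,0,0,0,0],"claw":[1,1,1,1,1,1,1,1]}'
python3 -m jog '{"dp":[[0,0,-0.5],[0,0,-1],[0,0,-1],[0,0,-1]],"twist":[7,14,16,16],"claw":[1,1,1,1]}'
python3 -m jog '{"dp":[[0,0,0],[0,0,0],[0,0,0],[0,0,0],[0,0,-30],[0,0,-60],[0,0,-60]],"twist":[0,0,0,0,0,0,0],"claw":[1,-0.2,-0.2,-0.2,-0.2,-0.2,-0.2]}'
python3 - <<'E'
from h import *
p,R,s=pose(); print(p,s['tcp_rot'],s['opening'],s['joints'],shift([557.4,83,96]))
E
```

```text
t: 19.85
eef_pos: [468.7, 47.8, 80.1]
tcp_rot: [-3.141, 0.003, 0.187]
ft_force: [-0.4, 0.5, 0.5]
opening: 0.6
t: 20.52
eef_pos: [469.7, 47.2, 81.5]
tcp_rot: [3.141, -0.0, 0.187]
ft_force: [-0.4, -4.1, 2.3]
opening: 0.158
t: 20.85
eef_pos: [470.1, 47.0, 82.6]
tcp_rot: [3.141, -0.001, -0.094]
ft_force: [-0.1, -8.4, 2.2]
opening: 0.159
t: 21.43
eef_pos: [471.2, 47.8, 146.3]
tcp_rot: [-3.141, -0.006, -0.092]
ft_force: [0.6, 0.0, 0.1]
opening: 0.523
[471.21480207  47.81526531 146.30892454] [-3.14103756 -0.00603553 -0.0924766 ] 0.5229778662799074 [-3.85963802e-02  3.70873813e-01  2.00216789e+00  3.31897612e-04
  7.62494313e-01  1.62443557e+00] [ 82.26266406 -42.96494361  50.83020273]
```

```bash

python3 -m jog '{"dp":[[40,-20,0],[82,-43,20],[82,-43,50],[82,-43,50],[82,-43,68],[82,-43,74],[82,-43,75],[82,-43,75]],"twist":[-5,-10,-10,-10,-10,-10,-10,-10],"claw":[1,1,1,1,1,1,1,1]}'
python3 - <<'E'
from h import *
p,R,s=pose(); print(p,s['tcp_rot'],s['opening'],s['ft_force'])
E
```

```text
t: 22.1
eef_pos: [555.7, 83.6, 67.5]
tcp_rot: [-3.141, -0.002, 0.081]
ft_force: [0.0, 3.9, 5.4]
opening: 0.08
[555.71751965  83.64808216  67.53226555] [-3.14062529e+00 -2.01759226e-03  8.13831740e-02] 0.08030336058533688 [0.02849107 3.87168604 5.43572759]
```

```bash
cat > st.py <<'E'
from h import *
s=readout.state(); print(np.round(s['eef_pos'],2),np.round(s['ft_force'],1),round(s['opening'],3))
E
python3 -m jog '{"dp":[[0,0,-4],[0,0,-4],[0,0,-4],[0,0,-3],[0,0,-2],[0,0,-1],[0,0,0],[0,0,0]],"twist":[0,0,0,0,0,0,0,0],"claw":[1,1,1,1,1,1,1,1]}'; python3 st.py
python3 -m jog '{"dp":[[0,0,1],[0,0,1]],"twist":[0,0],"claw":[1,1]}';python3 st.py
```

```text
t: 22.77
eef_pos: [555.0, 82.8, 67.6]
tcp_rot: [-3.142, 0.0, 0.082]
ft_force: [-2.2, -1.3, 4.9]
opening: 0.003
[555.04  82.85  67.57] [-2.2 -1.3  4.9] 0.003
t: 22.93
eef_pos: [555.1, 82.9, 67.4]
tcp_rot: [3.142, -0.0, 0.082]
ft_force: [-4.1, -0.1, 14.2]
opening: 0.006
[555.06  82.87  67.42] [-4.1 -0.1 14.2] 0.006
```

```bash

python3 -m jog '{"dp":[[0,0,-26],[0,0,-26],[-26,-28,-26],[-26,-28,-26],[-26,-28,-11],[-26,-28,-4],[-26,-28,-4],[-26,-28,-3]],"twist":[0,0,0,0,0,0,0,0],"claw":[1,1,1,1,1,1,1,1]}'
python3 -m jog '{"dp":[[0,0,1],[0,0,2],[0,0,2.5],[0,0,2.5]],"twist":[0,0,0,0],"claw":[1,1,1,1]}';python3 st.py
python3 -m jog '{"dp":[[0,0,-26],[0,0,-26],[28,-28,-26],[28,-28,-26],[28,-28,-11],[28,-28,-4],[28,-28,-4],[28,-28,-3]],"twist":[0,0,0,0,0,0,0,0],"claw":[1,1,1,1,1,1,1,1]}'
python3 -m jog '{"dp":[[0,0,1],[0,0,2],[0,0,2.5],[0,0,2.5]],"twist":[0,0,0,0],"claw":[1,1,1,1]}';python3 st.py
python3 -m jog '{"dp":[[0,0,-26],[0,0,-26],[28,28,-26],[28,28,-26],[28,28,-11],[28,28,-4],[28,28,-4],[28,28,-3]],"twist":[0,0,0,0,0,0,0,0],"claw":[1,1,1,1,1,1,1,1]}'
python3 -m jog '{"dp":[[0,0,1],[0,0,2],[0,0,2.5],[0,0,2.5]],"twist":[0,0,0,0],"claw":[1,1,1,1]}';python3 st.py
```

```text
t: 23.6
eef_pos: [526.9, 108.5, 69.0]
tcp_rot: [-3.142, 0.001, 0.082]
ft_force: [0.5, -0.7, 0.2]
opening: 0.001
t: 23.93
eef_pos: [527.2, 108.6, 67.4]
tcp_rot: [3.142, -0.001, 0.082]
ft_force: [-1.0, -0.5, 3.5]
opening: 0.004
[527.24 108.56  67.42] [-1.  -0.5  3.5] 0.004
t: 24.6
eef_pos: [552.3, 138.7, 69.7]
tcp_rot: [-3.142, 0.001, 0.082]
ft_force: [-0.3, -0.2, -0.0]
opening: 0.004
t: 24.93
eef_pos: [552.7, 138.8, 68.0]
tcp_rot: [-3.142, -0.001, 0.082]
ft_force: [-0.7, 0.3, 3.2]
opening: 0.002
[552.73 138.75  68.03] [-0.7  0.3  3.2] 0.002
t: 25.6
eef_pos: [582.6, 113.3, 70.2]
tcp_rot: [-3.142, 0.001, 0.082]
ft_force: [0.3, -0.5, -0.3]
opening: 0.004
t: 25.93
eef_pos: [582.8, 113.4, 68.2]
tcp_rot: [-3.141, -0.001, 0.082]
ft_force: [-0.2, -0.5, 1.2]
opening: 0.002
[582.85 113.41  68.19] [-0.2 -0.5  1.2] 0.002
```

```bash

python3 -m jog '{"dp":[[0,0,-40],[-30,-2,-80],[-70,-4,-97],[-112,-6,-97],[-154,-8,-97],[-158,-8,-97],[-158,-8,-97],[-158,-8,-97]],"twist":[0,0,0,0,0,0,0,0],"claw":[-0.2,-0.2,-0.2,-0.2,-0.2,-0.2,-0.2,-0.2]}'
python3 - <<'E'
from meas import *
V=[snap('wrist',f'v{i}',2,(140,80,520,300)) for i in range(3)]
p,R,s=pose(); print(p,s['tcp_rot'],s['joints'][5])
F=fit(V,(556,112,68),41,False); show('',F); lugs(F[1])
for X in ((455,160.5,98),(464,47.5,97)):
    try: print(capfind(V,X),proj(V[2][1],X))
    except Exception as e: print(e)
E
```

```text
t: 26.6
eef_pos: [425.1, 108.4, 165.6]
tcp_rot: [-3.142, -0.002, 0.082]
ft_force: [0.9, 0.2, -0.4]
opening: 0.506
[425.92925139 108.36529956 164.79394899] [-3.14151910e+00 -7.93514787e-04  8.17746337e-02] 1.5875477885924278
 c [555.18 110.61  67.6 ] tilt deg x,y [ 1.82 -1.41] r 41.00 N 359 med 0.14 sd 0.19 [0.29 0.27]
pitch 1.70 roll -1.56 deg; lug above level L 4.99 R 1.84 mm -> CCW rad L 0.96 R 0.35
(array([451.42153046, 165.03169196,  82.06935325]), [[0.02, 0.05], [-0.02, -0.11], [-0.0, 0.06]]) [[222.39035599 187.7052413 ]]
(array([460.74370042,  42.88155826,  84.9582048 ]), [[-0.04, -0.0], [0.01, 0.02], [0.04, -0.01]]) [[361.69453198 188.0020714 ]]
```

View pics/v2.png

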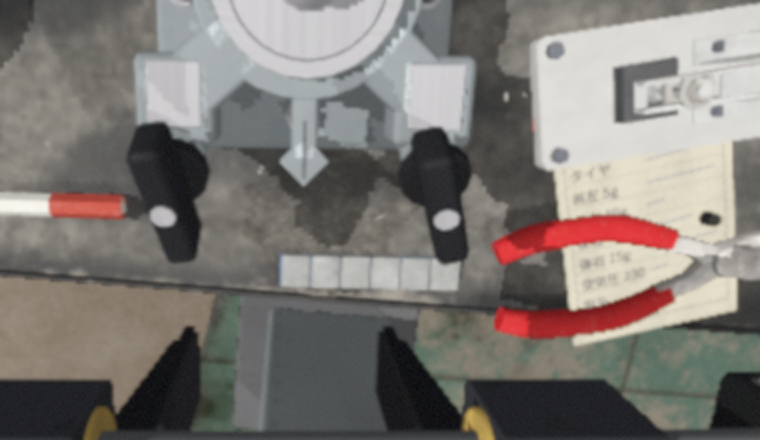

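v2 (2x crop, offset 140,80) shows the left bar running (150,135)–(182,255) and the right bar (430,135)–(450,258). Both look further counter-clockwise than I left them. I'll measure the bar angles in the stored pictures to see when that happened.

```bash
cat > barang.py <<'E'
from meas import *
psi=np.radians(4.8); a=np.array([-.5*np.cos(psi),-.5*np.sin(psi),.866]); l=np.array([-np.sin(psi),np.cos(psi),0]); f=np.cross(l,a)  # f: uphill rearward
lsd=cv2.createLineSegmentDetector()
def barang(im,m,T):
    g=cv2.resize(cv2.cvtColor(im,cv2.COLOR_RGB2GRAY),None,fx=2,fy=2,interpolation=cv2.INTER_CUBIC)
    out=[]
    L=lsd.detect(g)[0]
    for x1,y1,x2,y2 in L[:,0]:
        P=[]
        for u in ((x1,y1),(x2,y2)):
            o,d=ray(m,((u[0]-.5)/2,(u[1]-.5)/2)); P.append(o+d*(((T-o)@a)/(d@a))-T)
        P=np.array(P); q=np.c_[P@f,P@l]; e=q[1]-q[0]; n=np.linalg.norm(e)
        dist=abs(q[0,0]*e[1]-q[0,1]*e[0])/n; mid=np.linalg.norm(q.mean(0))
        if n>22 and dist<14 and mid<22: out.append((round(float(np.degrees(np.arctan2(e[1],e[0]))+90)%180-90,1),round(float(n)),round(float(dist),1)))
    return sorted(out,key=lambda o:-o[1])[:6]
if __name__=='__main__':
    TL=np.array([455.5,160.7,99]);TR=np.array([464.7,47.5,98.])
    for k in ('w4','w5','x3','y3','z0','z1','v2'):
        im,m=load(k); print(k,'L',barang(im,m,TL+[0,0,2*(k in('w4','w5'))]),'R',barang(im,m,TR+[0,0,6*(k in('w4','w5'))]))
E
python3 barang.py
```

```text
w4 L [(-34.2, 23, 7.4)] R []
w5 L [(-35.0, 29, 7.0)] R [(-75.4, 24, 4.9)]
x3 L [] R [(5.2, 22, 7.1)]
y3 L [(20.1, 27, 7.5), (21.6, 24, 7.4)] R [(5.4, 26, 6.4)]
z0 L [(20.8, 42, 8.2), (14.8, 28, 7.7)] R [(40.5, 40, 8.0)]
z1 L [(1.5, 40, 8.1), (1.8, 36, 6.0)] R []
v2 L [] R [(17.3, 35, 7.3), (19.0, 28, 7.4)]
```

```bash
sed -i 's/n>22/n>NM/; s/^lsd=/NM=14\nlsd=/' barang.py; python3 - <<'E'
from barang import *
snap('wrist','u0')
TL=np.array([455.5,160.7,99]);TR=np.array([464.7,47.5,98.])
for k in ('z0','z1','v0','v1','v2','u0'):
    im,m=load(k)
    # sub-frame rotation check
    print(k,'L',barang(im,m,TL),'R',barang(im,m,TR), np.round(proj(m,TR)[0]))
E
```

```text
z0 L [(20.8, 42, 8.2), (14.8, 28, 7.7)] R [(40.5, 40, 8.0), (50.0, 20, 7.2), (39.5, 20, 11.4)] [401. 302.]
z1 L [(1.5, 40, 8.1), (1.8, 36, 6.0)] R [(4.9, 17, 5.9), (5.7, 16, 5.7)] [425. 246.]
v0 L [(9.2, 22, 6.6), (8.4, 19, 6.2), (-30.2, 14, 7.9)] R [(17.8, 29, 7.2), (19.1, 28, 7.5)] [362. 186.]
v1 L [(9.1, 22, 6.5), (8.9, 19, 6.1)] R [(17.3, 35, 7.2), (18.9, 28, 7.5)] [362. 187.]
v2 L [(9.1, 21, 6.5), (9.4, 19, 5.9)] R [(17.3, 35, 7.3), (19.0, 28, 7.4)] [362. 187.]
u0 L [(9.4, 22, 6.5), (9.3, 19, 5.9)] R [(17.7, 28, 7.3), (18.9, 28, 7.4)] [362. 187.]
```

The knob angles explain the mismatch. A hard first touch in the second probing drove both jacks back. The probe heights agree with the knob angles measured in the pictures, so the level targets are about -2.6° for the left knob and -6.6° for the right. I'll regrip each knob gently.

```bash

python3 -m jog '{"dp":[[20,-25,10],[40,-50,20],[40,-50,20],[40,-50,35],[40,-50,60],[40,-50,75],[40,-50,81],[40,-50,81]],"twist":[-5,-10.6,-10.6,-10.6,-10.6,-10.6,-10.6,-10.6],"claw":[-0.2,-0.2,-0.2,-0.2,-0.2,-0.2,-0.2,-0.2]}'
python3 -m jog '{"dp":[[0,0,0],[0,0,0],[0,0,0],[0,0,0],[0,0,0],[0,0,0],[0,0,0]],"twist":[0,0,0,0,0,0,0],"claw":[1,1,1,1,1,1,1]}'
python3 -m jog '{"dp":[[0,0,0],[0,0,-0.5],[0,0,-1],[0,0,-1],[0,0,-1]],"twist":[4,8,12,14.2,14.2],"claw":[1,1,1,1,1]}'
python3 -m jog '{"dp":[[0,0,0],[0,0,0],[0,0,0],[0,0,0],[0,0,-15],[0,0,-40],[0,0,-60]],"twist":[0,0,0,0,0,0,0],"claw":[-0.2,-0.2,-0.2,-0.2,-0.2,-0.2,-0.2]}'
python3 - <<'E'
from barang import *
im,m=snap('wrist','t0')
p,R,s=pose(); print(p,s['tcp_rot'],s['joints'][5],shift([470,47.5,145]))
TL=np.array([455.5,160.7,99]);TR=np.array([464.7,47.5,98.])
print('L',barang(im,m,TL),'R',barang(im,m,TR))
E
```

```text
t: 27.47
eef_pos: [460.2, 161.2, 82.5]
tcp_rot: [-3.141, 0.003, 0.266]
ft_force: [0.1, -0.1, -0.3]
opening: 0.603
t: 28.05
eef_pos: [460.1, 162.3, 84.1]
tcp_rot: [-3.14, -0.0, 0.266]
ft_force: [-9.7, 38.3, 6.1]
opening: 0.167
t: 28.47
eef_pos: [459.8, 162.3, 85.6]
tcp_rot: [-3.141, 0.0, 0.017]
ft_force: [-6.4, 8.9, 11.6]
opening: 0.154
t: 29.05
eef_pos: [460.3, 161.2, 145.6]
tcp_rot: [3.141, 0.001, 0.019]
ft_force: [0.3, -0.1, 0.1]
opening: 0.57
[461.74099238 161.59818478 148.8919203 ] [-3.14082794 -0.00427096  0.01904687] 1.753317109257965 [  6.06775    114.23775032   3.83051349]
L [(-3.0, 41, 6.0), (-2.7, 35, 8.2)] R [(18.0, 32, 6.1), (25.4, 21, 11.0), (20.6, 18, 11.8)]
```

```bash

python3 -m jog '{"dp":[[2,40,4],[4,80,4],[6,114,4],[6,114,4],[6,114,35],[6,114,55],[6,114,64],[6,114,65]],"twist":[-7,-14,-21,-24.3,-24.3,-24.3,-24.3,-24.3],"claw":[-0.2,-0.2,-0.2,-0.2,-0.2,-0.2,-0.2,-0.2]}'
python3 -m jog '{"dp":[[0,0,0],[0,0,0],[0,0,0],[0,0,0],[0,0,0],[0,0,0],[0,0,0]],"twist":[0,0,0,0,0,0,0],"claw":[1,1,1,1,1,1,1]}'
python3 -m jog '{"dp":[[0,0,0],[0,0,-0.5],[0,0,-1],[0,0,-1.5],[0,0,-2],[0,0,-2],[0,0,-2]],"twist":[6,12,18,24,28.7,28.7,28.7],"claw":[1,1,1,1,1,1,1]}'
python3 -m jog '{"dp":[[0,0,0],[0,0,0],[0,0,0],[0,0,0],[0,0,-15],[0,0,-40],[0,0,-60]],"twist":[0,0,0,0,0,0,0],"claw":[-0.2,-0.2,-0.2,-0.2,-0.2,-0.2,-0.2]}'
python3 - <<'E'
from barang import *
im,m=snap('wrist','t1')
p,R,s=pose(); print(p,s['tcp_rot'],s['joints'][5],shift([557.4,83,110]))
TL=np.array([455.5,160.7,99]);TR=np.array([464.7,47.5,98.])
print('L',barang(im,m,TL),'R',barang(im,m,TR))
E
```

```text
t: 29.77
eef_pos: [467.8, 47.4, 78.3]
tcp_rot: [-3.14, 0.003, 0.443]
ft_force: [0.6, 0.6, -0.9]
opening: 0.602
t: 30.35
eef_pos: [469.1, 47.2, 80.2]
tcp_rot: [3.14, -0.001, 0.444]
ft_force: [0.3, -8.8, -0.4]
opening: 0.171
t: 30.93
eef_pos: [469.5, 46.9, 82.0]
tcp_rot: [3.141, -0.002, -0.058]
ft_force: [2.9, -8.5, -1.9]
opening: 0.157
t: 31.52
eef_pos: [468.3, 47.7, 142.7]
tcp_rot: [-3.141, 0.001, -0.058]
ft_force: [-0.2, 0.0, 0.2]
opening: 0.574
[469.75107154  47.68172004 145.90864968] [-3.1413686  -0.0042407  -0.05744217] 1.5891318431071386 [ 85.32367567 -40.28387652  36.27983386]
L [(-2.7, 27, 4.8)] R [(-7.1, 44, 8.1), (-6.0, 20, 6.1), (-9.0, 17, 5.8)]
```

```bash

python3 -m jog '{"dp":[[40,-20,0],[85,-40,15],[85,-40,35],[85,-40,50],[85,-40,60],[85,-40,66],[85,-40,70],[85,-40,71]],"twist":[-4,-8,-8,-8,-8,-8,-8,-8],"claw":[1,1,1,1,1,1,1,1]}'
python3 -m jog '{"dp":[[0,0,1],[0,0,2],[0,0,3],[0,0,3.5],[0,0,4],[0,0,4.5],[0,0,4.5]],"twist":[0,0,0,0,0,0,0],"claw":[1,1,1,1,1,1,1]}';python3 st.py
python3 -m jog '{"dp":[[0,0,0.5],[0,0,1],[0,0,1.5]],"twist":[0,0,0],"claw":[1,1,1]}';python3 st.py
```

```text
t: 32.23
eef_pos: [555.2, 82.7, 70.4]
tcp_rot: [-3.141, 0.001, 0.082]
ft_force: [-0.2, -0.3, -0.4]
opening: 0.093
t: 32.82
eef_pos: [555.7, 82.5, 66.7]
tcp_rot: [-3.142, -0.0, 0.082]
ft_force: [-0.8, -0.3, 3.8]
opening: 0.005
[555.74  82.52  66.67] [-0.8 -0.3  3.8] 0.005
t: 33.07
eef_pos: [555.8, 82.5, 66.4]
tcp_rot: [3.142, -0.001, 0.082]
ft_force: [-8.6, -1.2, 26.9]
opening: 0.009
[555.81  82.51  66.41] [-8.6 -1.2 26.9] 0.009
```

```bash

python3 -m jog '{"dp":[[0,0,-30],[-20,-10,-65],[-60,-20,-90],[-100,-30,-99],[-130,-36,-99],[-130,-36,-99],[-130,-36,-99]],"twist":[0,0,0,0,0,0,0],"claw":[-0.2,-0.2,-0.2,-0.2,-0.2,-0.2,-0.2]}'
python3 - <<'E'
from barang import *
im,m=snap('wrist','s0',1.4)
p,R,s=pose(); print(p,s['tcp_rot'],s['joints'][5],s['ft_force'])
TL=np.array([455.5,160.7,99]);TR=np.array([464.7,47.5,98.])
print('L',barang(im,m,TL),'R',barang(im,m,TR))
V=[(im,m)];F=fit(V,(556,112,68),41,False); show('',F); lugs(F[1])
E
```

```text
t: 33.65
eef_pos: [422.2, 108.1, 164.6]
tcp_rot: [-3.142, -0.001, 0.083]
ft_force: [0.5, -0.0, 0.9]
opening: 0.438
[423.52777522 107.9763635  164.39571216] [-3.14150165e+00 -1.73090887e-03  8.23243898e-02] 1.5866434410341106 [ 0.02470842 -0.33234593 -0.68030873]
L [(0.2, 24, 7.4), (-13.9, 23, 11.5)] R [(35.5, 21, 11.2), (40.8, 18, 6.4)]
 c [555.2  110.21  66.72] tilt deg x,y [ 1.09 -2.42] r 41.00 N 120 med 0.12 sd 0.24 [0.36 0.37]
pitch 0.88 roll -2.50 deg; lug above level L 4.30 R -0.76 mm -> CCW rad L 0.83 R -0.15
```

View pics/s0.png

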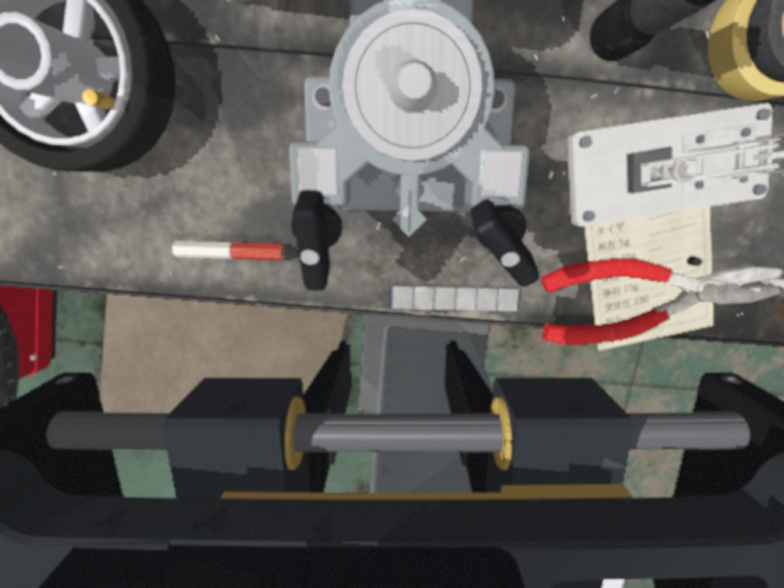

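s0 (784-px picture) shows the left bar almost fore-and-aft at (312,240). The right bar, (485,205)–(528,280), is swung about 38° counter-clockwise. My earlier reading of -7° may have been a finger edge, so I need to see t1.

```bash
python3 - <<'E'
from h import *
im,m=load('t1'); u,v=np.round(proj(m,np.array([464.7,47.5,98]))[0]).astype(int); print(u,v)
a=im[120:420,u-150:u+150]; 
im2,m2=load('z1'); u2,v2=np.round(proj(m2,np.array([464.7,47.5,98]))[0]).astype(int); print(u2,v2); b=im2[120:420,u2-170:u2+130]
cv2.imwrite('pics/t1c.png',np.hstack([cv2.resize(x,(400,400),interpolation=cv2.INTER_CUBIC) for x in (a,b)])[:,:,::-1])
E
```

```text
284 240
425 246
```

View pics/t1c.png

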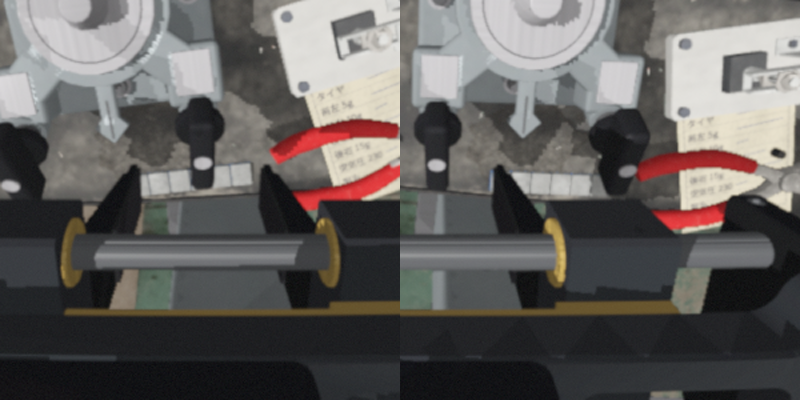

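The t1 crop confirms the right bar really was aligned at about -7° after release, so it was pressing on the seat that drove the jack back. Heights from probings 2 and 3 and the knob angles in this standard view agree on level: left about -2.8°, right about -4.6°. I'll reset the right knob and not touch the seat again.

```bash

python3 -m jog '{"dp":[[20,32,10],[42,64,20],[42,64,20],[42,64,20],[42,64,35],[42,64,60],[42,64,76],[42,64,84]],"twist":[-7,-14,-21,-28,-35,-42,-42,-42],"claw":[-0.2,-0.2,-0.2,-0.2,-0.2,-0.2,-0.2,-0.2]}'
python3 -m jog '{"dp":[[0,0,0],[0,0,0],[0,0,0],[0,0,0],[0,0,0],[0,0,0],[0,0,0]],"twist":[0,0,0,0,0,0,0],"claw":[-0.2,1,1,1,1,1,1]}'
python3 -m jog '{"dp":[[0,0,-0.5],[0,0,-1],[0,0,-1.5],[0,0,-2],[0,0,-2.5],[0,0,-3],[0,0,-3.5],[0,0,-4]],"twist":[6,12,18,24,30,36,42,47.4],"claw":[1,1,1,1,1,1,1,1]}'
python3 -m jog '{"dp":[[0,0,0],[0,0,0],[0,0,0],[0,0,0],[0,0,0],[0,0,-15],[0,0,-40],[0,0,-60]],"twist":[0,0,0,0,0,0,0,0],"claw":[1,1,-0.2,-0.2,-0.2,-0.2,-0.2,-0.2]}'
python3 - <<'E'
from h import *
p,R,s=pose(); print(p,s['tcp_rot'],shift([423.5,108,164.5]))
E
```

```text
t: 34.37
eef_pos: [470.6, 47.1, 77.6]
tcp_rot: [-3.14, 0.001, 0.814]
ft_force: [0.6, 0.1, -0.5]
opening: 0.599
t: 34.95
eef_pos: [470.4, 47.5, 80.2]
tcp_rot: [3.141, -0.001, 0.815]
ft_force: [-2.8, 2.6, 0.7]
opening: 0.236
t: 35.62
eef_pos: [469.9, 46.9, 84.3]
tcp_rot: [3.141, 0.0, -0.016]
ft_force: [-2.8, -8.3, 2.4]
opening: 0.157
t: 36.28
eef_pos: [470.2, 47.6, 144.7]
tcp_rot: [-3.141, 0.001, -0.012]
ft_force: [0.9, 1.0, -0.5]
opening: 0.524
[470.18906442  47.62045215 144.70370722] [-3.14139375e+00  7.06893401e-04 -1.22439543e-02] [-47.43881275 -59.8073072  -19.75086815]
```

```bash

python3 -m jog '{"dp":[[-20,-30,-20],[-47,-60,-20],[-47,-60,-20],[-47,-60,-20],[-47,-60,-20]],"twist":[-5.4,-5.4,-5.4,-5.4,-5.4],"claw":[-0.2,-0.2,-0.2,-0.2,-0.2]}'
python3 - <<'E'
from barang import *
V=[snap('wrist',f'r{i}') for i in range(3)]
p,R,s=pose(); print(p,s['tcp_rot'],s['joints'][5],s['ft_force'])
TL=np.array([455.5,160.7,99]);TR=np.array([464.7,47.5,98.])
for im,m in V: print('L',barang(im,m,TL),'R',barang(im,m,TR))
F=fit(V,(556,112,68),41,False); show('',F); lugs(F[1])
for k in('v','s'):
    try: W=[load(f'{k}{i}') for i in range(3)]
    except Exception: W=[load('s0')]
    F=fit(W,(556,112,68),41,True); show(k,F); lugs(F[1])
F=fit(V,(556,112,68),41,True); show('r',F); lugs(F[1])
E
```

```text
t: 36.7
eef_pos: [424.3, 108.2, 164.0]
tcp_rot: [-3.142, -0.001, 0.083]
ft_force: [0.6, 0.1, 0.8]
opening: 0.6
[424.55402917 107.53760229 163.5702291 ] [-3.14153711e+00  2.35742460e-04  8.08623903e-02] 1.586871470505405 [ 0.1929189   0.59610947 -0.30065346]
L [(-0.9, 23, 7.2), (-14.1, 21, 11.5)] R [(-3.9, 28, 7.0), (-5.8, 16, 7.3)]
L [(-0.6, 25, 7.2), (-14.6, 21, 11.6), (6.1, 15, 5.2)] R [(-3.9, 27, 7.0), (-6.4, 14, 7.5)]
L [(-1.0, 24, 7.1), (-14.4, 23, 11.7), (5.8, 15, 5.2), (-40.6, 14, 4.6)] R [(-3.3, 20, 7.1), (-6.4, 17, 7.5), (39.3, 14, 7.0)]
 c [555.45 110.82  68.19] tilt deg x,y [ 2.39 -0.59] r 41.00 N 352 med 0.15 sd 0.21 [0.3  0.29]
pitch 2.33 roll -0.79 deg; lug above level L 5.48 R 3.88 mm -> CCW rad L 1.05 R 0.75
v c [542.07 111.53 135.88] tilt deg x,y [ 1.45 -1.55] r 30.59 N 360 med 0.11 sd 9.27 [0.26 0.25]
pitch 1.32 roll -1.67 deg; lug above level L 4.34 R 0.96 mm -> CCW rad L 0.84 R 0.18
s c [500.14 114.11 336.39] tilt deg x,y [ 3.02 -4.43] r 0.00 N 7 med 0.00 sd 0.0 [0.01 0.02]
pitch 2.65 roll -4.69 deg; lug above level L 10.07 R 0.57 mm -> CCW rad L 1.94 R 0.11
r c [500.83 113.47 334.39] tilt deg x,y [-18.7  -33.68] r 2.18 N 10 med 0.00 sd 0.0 [0. 0.]
pitch -28.97 roll -43.22 deg; lug above level L -14.40 R -101.90 mm -> CCW rad L -2.77 R -19.60
```

```bash
python3 - <<'E'
from meas import *
psi=np.radians(4.8)
def one(F):
    n=F[1];a=n[0]/n[2];b=n[1]/n[2]; return np.degrees([a*np.cos(psi)+b*np.sin(psi),-a*np.sin(psi)+b*np.cos(psi)])
S={'w4':(-34.5,-75.4),'w5':(-34.5,-75.4),'w8b':(-34.5,5.3),'x3':(20.8,5.3),'y3':(20.8,5.3),'z0':(20.8,40),'z1':(1.5,40),'v2':(9.1,18),'t0':(-2.8,18),'t1':(-2.8,-7),'s0':(0,38),'r2':(-.8,-4.3)}
for k,(l,r) in S.items():
    L=-(l+2.8)*np.pi/180*5.2;R=-(r+4.6)*np.pi/180*5.2
    im,m=load(k); c=-m['R'].T@m['t']-[555.3,111,68]
    print(k,'cam from seat',np.round(c),'model pitch,roll',np.round(np.degrees([(L+R)/230,(R-L)/116]),2),'fit41',np.round(one(fit([(im,m)],(555.5,111,68),41,False)),2),'fit40.8',np.round(one(fit([(im,m)],(555.5,111,68),40.8,False)),2))
E
```

```text
w4 cam from seat [-133.   -0.  264.] model pitch,roll [2.32 1.75] fit41 [3.26 0.82] fit40.8 [3.44 0.92]
w5 cam from seat [-109.   10.  266.] model pitch,roll [2.32 1.75] fit41 [3.45 1.6 ] fit40.8 [3.19 1.54]
w8b cam from seat [-99.  -1. 298.] model pitch,roll [ 0.49 -1.86] fit41 [ 1.63 -2.93] fit40.8 [ 1.65 -3.77]
x3 cam from seat [-99.  -6. 291.] model pitch,roll [-0.76  0.61] fit41 [ 1.04 -0.65] fit40.8 [ 0.45 -1.03]
y3 cam from seat [-110.   10.  266.] model pitch,roll [-0.76  0.61] fit41 [0.15 0.25] fit40.8 [ 0.28 -0.24]
z0 cam from seat [-28.  92. 246.] model pitch,roll [-1.54 -0.94] fit41 [-0.04  1.88] fit40.8 [0.12 2.08]
z1 cam from seat [-15.  58. 253.] model pitch,roll [-1.11 -1.81] fit41 [1.72 1.82] fit40.8 [1.46 2.06]
v2 cam from seat [-51.   3. 269.] model pitch,roll [-0.78 -0.48] fit41 [ 1.03 -2.23] fit40.8 [ 1.11 -1.87]
t0 cam from seat [-16.  51. 249.] model pitch,roll [-0.51 -1.01] fit41 [1.33 0.5 ] fit40.8 [1.35 0.72]
t1 cam from seat [ -9. -68. 246.] model pitch,roll [0.05 0.11] fit41 [ 0.5  -1.51] fit40.8 [ 0.5  -1.41]
s0 cam from seat [-55.   3. 268.] model pitch,roll [-1.03 -1.78] fit41 [ 0.86 -2.74] fit40.8 [ 0.9  -2.73]
r2 cam from seat [-53.   3. 267.] model pitch,roll [-0.05  0.08] fit41 [ 2.07 -0.54] fit40.8 [ 2.34 -0.62]
```

```bash
python3 - <<'E'
from circ import *
S={'w3':(2.32,1.75),'w4':(2.32,1.75),'w5':(2.32,1.75),'w8b':(.49,-1.86),'x3':(-.76,.61),'y3':(-.76,.61),'z0':(-1.54,-.94),'z1':(-1.11,-1.81),'v2':(-.78,-.48),'t0':(-.51,-1.01),'t1':(.05,.11),'s0':(-1.03,-1.78),'r2':(-.05,.08)}
psi=np.radians(4.8)
def cen(im,m,c,n,r,span,thr):
    c=np.array(c,float)
    for k in range(5):
        P=[]
        for uv in edges(im,m,c,n,r,span,-1,thr=thr):
            o,d=ray(m,uv); P.append(o+d*(((c-o)@n)/(d@n)))
        P=np.array(P)
        s=least_squares(lambda x:np.hypot(P[:,0]-x[0],P[:,1]-x[1])-x[2],[c[0],c[1],r],loss='soft_l1',f_scale=.15)
        c[:2]=s.x[:2]
    return c,s.x[2],len(P),np.median(abs(s.fun))
for k,(p,q) in S.items():
    im,m=load(k)
    nx=np.radians(p)*np.cos(psi)-np.radians(q)*np.sin(psi); ny=np.radians(p)*np.sin(psi)+np.radians(q)*np.cos(psi)
    n=np.array([nx,ny,1]);n/=np.linalg.norm(n); zc=68.7+65*np.tan(np.radians(p))
    a=cen(im,m,(555.5,111,zc),n,41,3,6); b=cen(im,m,(*(a[0][:2]+19*n[:2]),zc+19),n,9,2.5,5)
    t=np.degrees((b[0]-a[0])[:2]/19); t=[t[0]*np.cos(psi)+t[1]*np.sin(psi),-t[0]*np.sin(psi)+t[1]*np.cos(psi)]
    print(k,'model',(p,q),'cone',np.round(t,2),'seat r %.2f n %d e %.2f'%a[1:],np.round(a[0],1),'top r %.2f n %d e %.2f'%b[1:])
E
```

```text
w3 model (2.32, 1.75) cone [1.13 2.36] seat r 40.78 n 109 e 0.26 [556.  111.6  71.3] top r 8.70 n 97 e 0.23
w4 model (2.32, 1.75) cone [4.92 4.11] seat r 40.94 n 93 e 0.19 [556.2 111.4  71.3] top r 9.84 n 87 e 0.35
w5 model (2.32, 1.75) cone [1.19 2.7 ] seat r 40.92 n 110 e 0.17 [556.  111.6  71.3] top r 8.87 n 88 e 0.13
w8b model (0.49, -1.86) cone [-0.71 -0.87] seat r 40.81 n 115 e 0.19 [555.4 110.4  69.3] top r 8.80 n 107 e 0.26
x3 model (-0.76, 0.61) cone [-1.95  1.16] seat r 40.87 n 113 e 0.22 [555.  111.2  67.8] top r 8.81 n 120 e 0.22
y3 model (-0.76, 0.61) cone [-1.93  1.54] seat r 40.87 n 109 e 0.19 [555.  111.1  67.8] top r 8.77 n 108 e 0.16
z0 model (-1.54, -0.94) cone [-0.95  1.36] seat r 41.02 n 120 e 0.28 [554.9 110.3  67. ] top r 9.03 n 120 e 0.15
z1 model (-1.11, -1.81) cone [-0.28  0.55] seat r 41.05 n 120 e 0.28 [554.9 110.2  67.4] top r 8.99 n 120 e 0.12
v2 model (-0.78, -0.48) cone [-1.31 -0.05] seat r 40.77 n 119 e 0.16 [554.9 110.7  67.8] top r 8.90 n 120 e 0.13
t0 model (-0.51, -1.01) cone [-0.74 -0.56] seat r 40.78 n 115 e 0.18 [554.9 110.4  68.1] top r 8.97 n 120 e 0.13
t1 model (0.05, 0.11) cone [-0.32  0.06] seat r 40.81 n 118 e 0.18 [554.9 111.3  68.8] top r 8.81 n 107 e 0.16
s0 model (-1.03, -1.78) cone [-1.45 -1.35] seat r 40.75 n 111 e 0.17 [554.9 110.2  67.5] top r 8.85 n 120 e 0.13
r2 model (-0.05, 0.08) cone [-0.57  0.34] seat r 40.73 n 120 e 0.18 [555.1 110.9  68.6] top r 8.83 n 120 e 0.08
```

The cone-top check (the offset between cone top and seat centre) agrees with the probe-based model. It puts the present state level to within about 0.3–0.5°. The ellipse foreshortening fit was the biased one. Now the wheel.

```bash

python3 -m jog '{"dp":[[21,-33,5],[42,-66,10],[63,-99,14],[84,-132,14],[105,-165,14],[126,-192,14],[126,-192,14],[126,-192,14]],"twist":[-7,-14,-21,-28,-35,-42,-49,-54],"claw":[-0.25,-0.25,-0.25,-0.25,-0.25,-0.25,-0.25,-0.25]}'
python3 -m jog '{"dp":[[0,0,0],[0,0,0]],"twist":[0,0],"claw":[-0.25,-0.25]}'
python3 - <<'E'
from circ import *
V=[snap('wrist',f'p{i}',1.4) for i in range(3)]
p,R,s=pose(); print(p,s['tcp_rot'],s['joints'],s['opening'])
n=np.array([0,0,1.])
im,m=V[2]
for nm,c,r in(('hub',(559.7,351.6,60),22),('rim',(559.8,351.6,36),52.7)):
    P=np.vstack([[onz(m,uv,c[2]) for uv in edges(im,m,np.array(c),n,r,3,-1)] for im,m in V])
    f=least_squares(lambda x:np.hypot(P[:,0]-x[0],P[:,1]-x[1])-x[2],[c[0],c[1],r],loss='soft_l1',f_scale=.15); print(nm,f.x,len(P),np.median(abs(f.fun)))
for k in('w1','w2','p2'):
    im,m=load(k); h=cv2.cvtColor(im,cv2.COLOR_RGB2HSV); u,v=np.round(proj(m,np.array([537.3,314.7,50]))[0]).astype(int)
    if not(20<u<540 and 20<v<400): print(k,u,v);continue
    msk=cv2.inRange(h,(15,110,90),(35,255,255)); q=np.zeros_like(msk); q[v-20:v+20,u-20:u+20]=msk[v-20:v+20,u-20:u+20]
    M=cv2.moments(q,True); print(k,M['m00'],onz(m,(M['m10']/M['m00'],M['m01']/M['m00']),46))
im,m=load('r2'); tip=onz(m,(410/1.4,232/1.4),61.7); print('tip s0',onz(load('s0')[1],(410/1.4,232/1.4),60),'w4',onz(load('w4')[1],(278.5,186),66), 'y3',onz(load('y3')[1],(422/1.4,222/1.4),60))
E
```

```text
t: 37.52
eef_pos: [534.9, 310.5, 148.5]
tcp_rot: [-3.141, 0.001, 1.031]
ft_force: [-0.6, -0.5, 0.5]
opening: 0.624
t: 37.68
eef_pos: [534.3, 309.1, 149.3]
tcp_rot: [-3.141, 0.001, 1.021]
ft_force: [-0.5, 0.5, -0.7]
opening: 0.624
[534.14682887 309.15642151 149.84002199] [-3.14158498e+00 -3.63301529e-05  1.02116409e+00] [4.17679739e-01 5.48285737e-01 1.64865672e+00 3.32461718e-05
 9.44624636e-01 9.67292492e-01] 0.6233917117403079
hub [559.69604442 351.32913159  22.06748311] 311 0.29811772558915806
rim [559.91284713 351.33194727  52.27878494] 360 0.162552263339947
w1 77.0 [537.60078645 315.20936787  46.        ]
w2 78.0 [536.97273656 313.92467537  46.        ]
p2 99.0 [538.25128401 314.21313014  46.        ]
tip s0 [469.34736068 103.46061095  60.        ] w4 [470.41133378 105.96287451  66.        ] y3 [468.66986129 102.63469806  60.        ]
```

```bash

python3 -m jog '{"dp":[[25,0,0],[49.3,0,10],[49.3,0,40],[49.3,0,70],[49.3,0,95],[49.3,0,110],[49.3,0,117],[49.3,0,118]],"twist":[0,0,0,0,0,0,0,0],"claw":[-0.25,-0.25,-0.25,-0.25,-0.25,-0.25,-0.25,-0.25]}'
python3 -m jog '{"dp":[[0,0,0],[0,0,0],[0,0,0],[0,0,0],[0,0,0],[0,0,0]],"twist":[0,0,0,0,0,0],"claw":[1,1,1,1,1,1]}'; python3 st.py
```

```text
t: 38.5
eef_pos: [559.2, 351.3, 30.7]
tcp_rot: [-3.14, 0.002, 1.023]
ft_force: [-0.5, -0.1, -0.5]
opening: 0.626
t: 39.0
eef_pos: [560.1, 352.1, 33.2]
tcp_rot: [3.14, -0.002, 1.024]
ft_force: [-0.8, -0.9, 6.7]
opening: 0.462
[560.11 352.09  33.22] [-0.8 -0.9  6.7] 0.462
```

```bash

python3 -m jog '{"dp":[[0,0,-10],[0,0,-35],[0,0,-70],[0,0,-100],[0,0,-120],[0,0,-127],[0,0,-127]],"twist":[0,0,0,0,0,0,0],"claw":[1,1,1,1,1,1,1]}'
python3 - <<'E'
from h import *
im,m=snap('wrist','q0',1.4)
p,R,s=pose(); print(p,s['tcp_rot'],s['ft_force'],s['opening'],s['joints']); print(shift([515,260,160]),shift([515,200,160]),shift([555.1,110.9,160]))
E
```

```text
t: 39.58
eef_pos: [559.8, 352.0, 160.7]
tcp_rot: [3.14, -0.002, 1.024]
ft_force: [0.0, 0.6, -4.8]
opening: 0.462
[559.24230404 351.71064659 158.81611137] [ 3.14155367e+00 -1.39681755e-04  1.02438057e+00] [-0.14138397 -0.62590858 -5.75996911] 0.46203634201199595 [4.61468642e-01 5.96161512e-01 1.52471051e+00 4.87682198e-05
 1.02058170e+00 1.00785890e+00]
[-101.3462703     9.85519464   -1.19766065] [-152.60981876   41.03288802   -1.20360574] [-207.89909684  121.5929011    -1.20818792]
```

```bash

python3 -m jog '{"dp":[[-34,3,0],[-68,6,0],[-101,10,0],[-135,30,0],[-153,41,0],[-171,68,0],[-190,95,0],[-208,121.6,0]],"twist":[6.8,13.6,20.4,27.2,34,40.8,47.6,54.2],"claw":[1,1,1,1,1,1,1,1]}'
python3 -m jog '{"dp":[[0,0,0],[0,0,0],[0,0,0],[0,0,0]],"twist":[0,0,0,0],"claw":[1,1,1,1]}'
python3 - <<'E'
from barang import *
im,m=snap('wrist','q1',1.4)
a=snap('scene','q1s')[0];b=snap('side','q1d')[0]
p,R,s=pose(); print(p,s['tcp_rot'],s['ft_force'],s['opening'],s['joints'])
h=cv2.cvtColor(im,cv2.COLOR_RGB2HSV); msk=cv2.inRange(h,(15,110,90),(35,255,255))
z=p[2]-33.2+46; u,v=np.round(proj(m,np.array([p[0]-43,p[1]-3.6,z]))[0]).astype(int); print(u,v)
q=np.zeros_like(msk); q[max(v-40,0):v+40,max(0,u-40):u+40]=msk[max(v-40,0):v+40,max(0,u-40):u+40]; M=cv2.moments(q,True); print(M['m00'])
if M['m00']: X=onz(m,(M['m10']/M['m00'],M['m01']/M['m00']),z); print('valve',X, np.degrees(np.arctan2(*(X-p)[1::-1])))
E
```

```text
t: 40.3
eef_pos: [554.7, 109.4, 157.1]
tcp_rot: [-3.142, 0.003, 0.073]
ft_force: [0.1, 0.1, -4.0]
opening: 0.463
t: 40.63
eef_pos: [554.6, 111.6, 157.9]
tcp_rot: [-3.141, 0.002, 0.08]
ft_force: [0.6, 0.6, -5.2]
opening: 0.463
[554.9344953  111.74693842 158.57615087] [-3.14149169e+00  5.09779370e-04  8.00705971e-02] [ 0.91922884  0.22535755 -4.66354455] 0.46283043726429307 [8.19823778e-02 4.72084994e-01 1.76826108e+00 1.29951682e-04
 9.01756173e-01 1.57262751e+00]
283 332
609.0
valve [502.84406172 107.11569932 171.37615087] -174.91932447920505
```

View pics/q1.png

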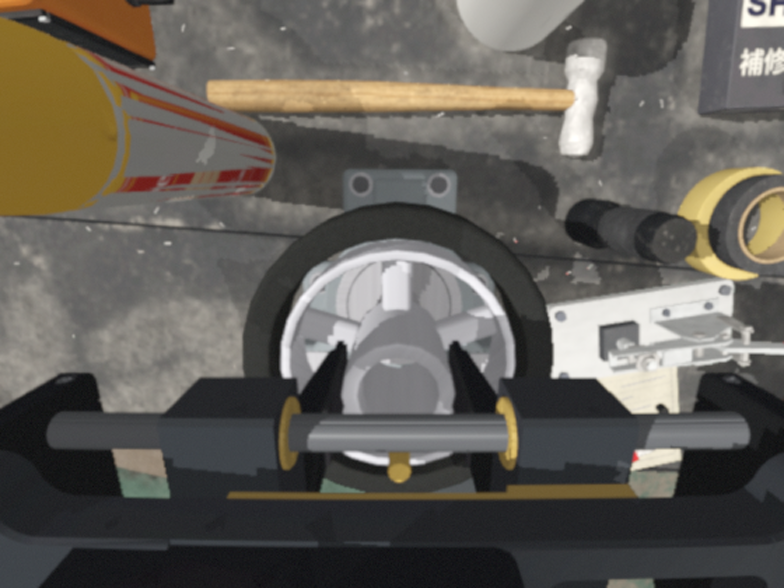

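q1 (784-px picture) shows the wheel held over the balancer, rim centred near (398,345) and valve at (400,467) facing the front. I'll measure its centre and valve angle before lowering.

```bash
python3 - <<'E'
from circ import *
n=np.array([0,0,1.])
V=[snap('wrist',f'q{i}') for i in range(2,4)]; p,R,s=pose(); zu=p[2]-33.2; print(p,s['tcp_rot'][2])
P=np.vstack([[onz(m,uv,zu+36) for uv in edges(im,m,np.array([p[0],p[1],zu+36]),n,52.3,3,-1)] for im,m in V])
f=least_squares(lambda x:np.hypot(P[:,0]-x[0],P[:,1]-x[1])-x[2],[p[0],p[1],52.3],loss='soft_l1',f_scale=.15); print('rim',f.x,len(P),np.median(abs(f.fun)))
im,m=V[1]; h=cv2.cvtColor(im,cv2.COLOR_RGB2HSV); msk=cv2.inRange(h,(15,110,90),(35,255,255)); q=np.zeros_like(msk); q[322:348,270:300]=msk[322:348,270:300]; M=cv2.moments(q,True)
X=onz(m,(M['m10']/M['m00'],M['m01']/M['m00']),zu+46); print(M['m00'],M['m10']/M['m00'],M['m01']/M['m00'],X,np.degrees(np.arctan2(X[1]-f.x[1],X[0]-f.x[0])))
print(shift([555.1+p[0]-f.x[0],110.9+p[1]-f.x[1],68.7+33.2]))
E
```

```text
[555.11078388 111.54206026 158.79229751] 0.07965116033809072
rim [555.15053306 111.54534202  51.61380279] 190 0.19285283432541434
293.0 284.8668941979522 333.63139931740614 [510.75864706 107.03074452 171.59229751] -174.1930579459495
[-0.09772655  0.64256933 56.8922674 ]
```

```bash

python3 -m jog '{"dp":[[0,0.6,15],[0,0.6,26],[0,0.6,33],[0,0.6,38],[0,0.6,42],[0,0.6,45],[0,0.6,47],[0,0.6,48]],"twist":[0,0,0,0,0,0,0,0],"claw":[1,1,1,1,1,1,1,1]}'; python3 st.py
python3 -m jog '{"dp":[[0,0,0.7],[0,0,1.4],[0,0,2.1],[0,0,2.8],[0,0,3.5],[0,0,4],[0,0,4.5],[0,0,4.8]],"twist":[0,0,0,0,0,0,0,0],"claw":[1,1,1,1,1,1,1,1]}'; python3 st.py
```

```text
t: 41.55
eef_pos: [555.5, 110.3, 110.7]
tcp_rot: [-3.142, -0.0, 0.078]
ft_force: [0.6, 0.1, -5.0]
opening: 0.462
[555.45 110.33 110.75] [ 0.6  0.1 -5. ] 0.462
t: 42.22
eef_pos: [555.4, 110.3, 106.0]
tcp_rot: [-3.142, 0.0, 0.078]
ft_force: [-0.5, 0.2, -4.7]
opening: 0.462
[555.39 110.33 105.97] [-0.5  0.2 -4.7] 0.462
```

```bash

python3 -m jog '{"dp":[[0,-0.3,0.5],[0,-0.5,1],[0,-0.5,1.4],[0,-0.5,1.8],[0,-0.5,2.2],[0,-0.5,2.5],[0,-0.5,2.8],[0,-0.5,3]],"twist":[0,0,0,0,0,0,0,0],"claw":[1,1,1,1,1,1,1,1]}'; python3 st.py
python3 -m jog '{"dp":[[0,0,0.2],[0,0,0.4],[0,0,0.6]],"twist":[0,0,0],"claw":[1,1,1]}'; python3 st.py
```

```text
t: 42.88
eef_pos: [555.3, 110.8, 103.0]
tcp_rot: [-3.142, 0.0, 0.078]
ft_force: [0.5, 0.1, -5.1]
opening: 0.462
[555.34 110.84 102.99] [ 0.5  0.1 -5.1] 0.462
t: 43.13
eef_pos: [555.4, 110.8, 102.4]
tcp_rot: [-3.142, -0.0, 0.078]
ft_force: [0.9, 0.6, -5.0]
opening: 0.462
[555.36 110.81 102.42] [ 0.9  0.6 -5. ] 0.462
```

Underside is at about 69.2 and there is no contact yet. I'll continue in small steps.

```bash

python3 -m jog '{"dp":[[0,0,0.15],[0,0,0.3],[0,0,0.4],[0,0,0.4]],"twist":[0,0,0,0],"claw":[1,1,1,1]}'; python3 st.py
python3 -m jog '{"dp":[[0,0,0.1],[0,0,0.2],[0,0,0.3]],"twist":[0,0,0],"claw":[1,1,1]}'; python3 st.py
```

```text
t: 43.47
eef_pos: [555.3, 110.8, 102.0]
tcp_rot: [-3.142, -0.0, 0.078]
ft_force: [-0.7, 0.0, -5.0]
opening: 0.464
[555.34 110.84 102.04] [-0.7  0.  -5. ] 0.464
t: 43.72
eef_pos: [555.3, 110.8, 101.7]
tcp_rot: [-3.142, -0.0, 0.078]
ft_force: [-0.7, 0.7, -5.0]
opening: 0.461
[555.35 110.85 101.74] [-0.7  0.7 -5. ] 0.461
```

```bash

python3 -m jog '{"dp":[[0,0,0.15],[0,0,0.3],[0,0,0.3]],"twist":[0,0,0],"claw":[1,1,1]}'; python3 st.py
python3 -m jog '{"dp":[[0,0,0.15],[0,0,0.3],[0,0,0.3]],"twist":[0,0,0],"claw":[1,1,1]}'; python3 st.py
```

```text
t: 43.97
eef_pos: [555.5, 110.9, 101.6]
tcp_rot: [-3.142, -0.0, 0.078]
ft_force: [0.1, 0.3, -2.0]
opening: 0.46
[555.49 110.85 101.6 ] [ 0.1  0.3 -2. ] 0.46
t: 44.22
eef_pos: [555.6, 110.9, 101.5]
tcp_rot: [-3.141, -0.001, 0.078]
ft_force: [0.2, 0.6, 2.7]
opening: 0.461
[555.56 110.88 101.51] [0.2 0.6 2.7] 0.461
```

```bash

python3 -m jog '{"dp":[[0,0,-0.2],[0,0,-0.2],[0,0,-0.2],[0,0,-0.2],[0,0,-0.2],[0,0,-0.2]],"twist":[0,0,0,0,0,0],"claw":[1,0,-0.1,-0.2,-0.25,-0.25]}'; python3 st.py
python3 -m jog '{"dp":[[0,0,-3],[0,0,-12],[0,0,-35],[0,0,-65],[0,0,-85],[0,0,-85]],"twist":[0,0,0,0,0,0],"claw":[-0.25,-0.25,-0.25,-0.25,-0.25,-0.25]}'; python3 st.py
python3 -m jog '{"dp":[[-40,0,0],[-80,0,5],[-120,0,10],[-130,2,15],[-130,2,20],[-130,2,20],[-130,2,20]],"twist":[0,0,0,0,0,0,0],"claw":[-0.25,-0.25,-0.25,-0.25,-0.25,-0.25,-0.25]}'
python3 - <<'E'
from barang import *
V=[snap('wrist',f'k{i}',1.4) for i in range(3)]
p,R,s=pose(); print(p,s['tcp_rot'],s['ft_force'])
TL=np.array([455.5,160.7,99]);TR=np.array([464.7,47.5,98.])
for im,m in V: print('L',barang(im,m,TL),'R',barang(im,m,TR))
for nm,z,r in(('rim',104.7,52.3),('tyre?',104.7,51.6)):
    F=fit(V,(555.2,110.9,z),r,False,span=3); show(nm,F); lugs(F[1])
E
```

```text
t: 44.72
eef_pos: [555.4, 110.8, 101.3]
tcp_rot: [-3.142, -0.0, 0.078]
ft_force: [0.3, 0.7, 0.3]
opening: 0.619
[555.37 110.81 101.3 ] [0.3 0.7 0.3] 0.619
t: 45.22
eef_pos: [557.0, 111.0, 191.2]
tcp_rot: [-3.142, -0.007, 0.079]
ft_force: [-0.3, 0.2, -0.1]
opening: 0.626
[556.96 111.01 191.15] [-0.3  0.2 -0.1] 0.626
t: 45.8
eef_pos: [427.2, 98.7, 166.5]
tcp_rot: [-3.142, -0.001, 0.078]
ft_force: [1.2, -0.6, 0.2]
opening: 0.623
[426.90030261  98.70958152 166.306741  ] [-3.14152721e+00 -2.99548306e-04  7.82978983e-02] [ 0.39123376 -0.73047454 -0.6308652 ]
L [(-1.1, 24, 6.9), (-17.2, 22, 12.8)] R [(-4.3, 27, 7.1), (-6.6, 16, 7.6)]
L [(-1.1, 23, 6.8), (-17.2, 22, 12.8), (-1.6, 17, 6.5), (-40.3, 15, 5.4)] R [(-4.4, 26, 7.1), (-6.0, 16, 7.4)]
L [(-1.1, 25, 6.9), (-17.7, 21, 12.9), (-2.1, 17, 6.7), (-41.1, 16, 5.2)] R [(-4.3, 23, 7.1), (-6.3, 16, 7.5), (13.2, 15, 14.0)]
rim c [555.7  110.86 102.69] tilt deg x,y [1.52 0.37] r 52.30 N 258 med 0.14 sd 0.14 [0.41 0.25]
pitch 1.55 roll 0.24 deg; lug above level L 2.86 R 3.35 mm -> CCW rad L 0.55 R 0.64
tyre? c [555.05 110.79 105.9 ] tilt deg x,y [1.77 0.4 ] r 51.60 N 260 med 0.13 sd 0.12 [0.35 0.22]
pitch 1.80 roll 0.25 deg; lug above level L 3.37 R 3.87 mm -> CCW rad L 0.65 R 0.74
```

View pics/k2.png

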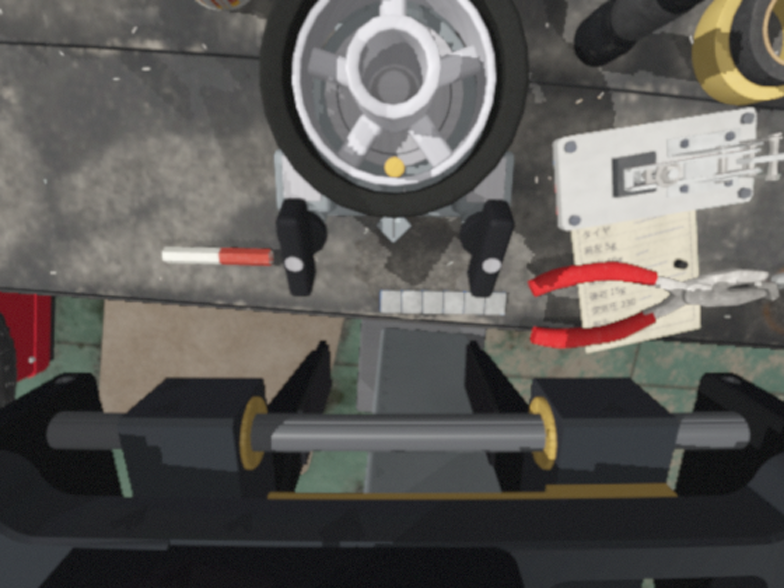

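k2 (784-px picture) shows the wheel on the seat, valve at (395,167) in line with the tongue at (393,235), and both knobs unmoved. The rim ellipse again hints at front-high, so I'll calibrate that against the pictures of the wheel lying flat on the bench.

```bash
python3 - <<'E'
from circ import *
n=np.array([0,0,1.])
def cen(im,m,c,r,span=3,thr=6):
    c=np.array(c,float)
    for k in range(6):
        uv=edges(im,m,c,n,r,span,-1,thr=thr); P=np.array([onz(m,q,c[2]) for q in uv])
        s=least_squares(lambda x:np.hypot(P[:,0]-x[0],P[:,1]-x[1])-x[2],[c[0],c[1],r],loss='soft_l1',f_scale=.15); c[:2]=s.x[:2]
    return c,s.x[2],len(P),np.median(abs(s.fun))
cams={}
for k,c0 in [('w1',(559.8,351.4,0)),('w2',(559.8,351.4,0)),('p0',(559.8,351.4,0)),('p2',(559.8,351.4,0)),('q3',(555.1,111.5,125.6)),('k0',(555.3,110.9,68.6)),('k2',(555.3,110.9,68.6))]:
    im,m=load(k); c0=np.array(c0,float); cam=-m['R'].T@m['t']
    xt=-m['R'][1]; xt[2]=0; xt/=np.linalg.norm(xt); yt=np.array([xt[1],-xt[0],0])
    F=fit([(im,m)],c0+[0,0,36],52.3,False,span=3); e=np.degrees(F[1]); 
    a=cen(im,m,c0+[0,0,36],52.3); b=cen(im,m,c0+[0,0,60],22,2.5)
    t=np.degrees((b[0]-a[0])/24); 
    print(k,'cam-tool frame rel',np.round([(cam-c0)@xt,(cam-c0)@yt,cam[2]-c0[2]]),'ellipse tilt world',np.round(e[:2],2),'tool',np.round([e@xt,e@yt],2),'| hub-rim world',np.round(t[:2],2),'tool',np.round([t@xt,t@yt],2),'r %.2f n%d e%.2f'%a[1:],'r %.2f n%d e%.2f'%b[1:])
E
```

```text
w1 cam-tool frame rel [136. -14. 402.] ellipse tilt world [0.55 0.19] tool [-0.55  0.19] | hub-rim world [1.74 0.09] tool [-1.74  0.09] r 52.54 n120 e0.27 r 22.04 n105 e0.39
w2 cam-tool frame rel [ 138. -136.  402.] ellipse tilt world [0.   0.06] tool [-0.    0.06] | hub-rim world [1.1  1.89] tool [-1.1   1.89] r 52.60 n100 e0.31 r 21.85 n109 e0.26
p0 cam-tool frame rel [ 29.   1. 321.] ellipse tilt world [-0.36 -0.16] tool [-0.32 -0.22] | hub-rim world [-0.35  0.18] tool [-0.03 -0.39] r 52.23 n120 e0.15 r 22.10 n106 e0.30
p2 cam-tool frame rel [ 28.   1. 321.] ellipse tilt world [0.21 0.05] tool [0.15 0.15] | hub-rim world [-0.5   0.01] tool [-0.25 -0.43] r 52.28 n120 e0.14 r 22.11 n106 e0.31
q3 cam-tool frame rel [ 78.   0. 205.] ellipse tilt world [-0.74 -0.  ] tool [-0.74 -0.06] | hub-rim world [-3.06 -0.95] tool [-3.12  0.7 ] r 51.65 n94 e0.17 r 21.82 n97 e0.24
k0 cam-tool frame rel [-50.   3. 270.] ellipse tilt world [1.41 0.63] tool [ 1.45 -0.52] | hub-rim world [0.65 0.65] tool [ 0.7  -0.59] r 51.79 n86 e0.14 r 21.55 n105 e0.16
k2 cam-tool frame rel [-50.   2. 270.] ellipse tilt world [1.25 0.38] tool [ 1.27 -0.27] | hub-rim world [0.55 0.56] tool [ 0.59 -0.52] r 51.81 n86 e0.14 r 21.53 n105 e0.15
```

```bash

python3 -m jog '{"dp":[[33,42,-24],[66,84,-24],[66,84,-24],[66,84,-24],[66,84,-24],[66,84,-24]],"twist":[0,0,0,0,0,0],"claw":[-1,-1,-1,-1,-1,-1]}'
python3 -c "
from h import *
[snap('wrist',f'ma{i}') for i in range(2)]"
python3 -m jog '{"dp":[[26,-43,0],[52,-87,0],[52,-87,0],[52,-87,0],[52,-87,0],[52,-87,0]],"twist":[0,0,0,0,0,0],"claw":[-1,-1,-1,-1,-1,-1]}'
python3 -c "
from h import *
[snap('wrist',f'mb{i}') for i in range(2)]"
python3 -m jog '{"dp":[[-24,-46,0],[-48,-93,0],[-48,-93,0],[-48,-93,0],[-48,-93,0],[-48,-93,0]],"twist":[0,0,0,0,0,0],"claw":[-1,-1,-1,-1,-1,-1]}'
python3 - <<'E'
from meas import *
[snap('wrist',f'mc{i}') for i in range(2)]
print(readout.state()['t'])
V={k:load(k) for k in('k0','k2','ma0','ma1','mb0','mb1','mc0','mc1')}
for ks in (['k2','ma1'],['k2','mb1'],['ma1','mc1'],['mb1','mc1'],list(V)):
    for c,r,fr,sp in(((555.3,110.9,104.6),52.3,True,3),((555.3,110.9,104.6),52.3,False,3),((555.3,110.9,128.6),22.,False,2.5)):
        F=fit([V[k] for k in ks],c,r,fr,span=sp); show(f'{ks} {r} {fr}' if len(ks)<4 else f'all {r} {fr}',F)
B={k:load(k) for k in('w1','w2','p0','p2')}
for c,r,fr in(((559.8,351.4,36),52.3,True),((559.8,351.4,36),52.3,False),((559.8,351.4,60),22,False)): show('bench',fit(list(B.values()),c,r,fr,span=3))
E
```

```text
t: 46.45
eef_pos: [497.9, 20.3, 189.9]
tcp_rot: [-3.141, 0.001, 0.078]
ft_force: [-1.1, 0.1, -0.1]
opening: 0.973
t: 47.05
eef_pos: [542.5, 111.0, 190.2]
tcp_rot: [3.142, 0.001, 0.079]
ft_force: [0.1, -0.4, 0.9]
opening: 1.001
t: 47.65
eef_pos: [488.5, 199.1, 190.6]
tcp_rot: [-3.142, -0.001, 0.078]
ft_force: [0.6, 1.0, -0.3]
opening: 1.002
47.75
['k2', 'ma1'] 52.3 True c [555.2  110.79 103.88] tilt deg x,y [-0.03  0.11] r 51.97 N 206 med 0.19 sd 0.2 [0.3  0.27]
['k2', 'ma1'] 52.3 False c [555.39 111.03 103.01] tilt deg x,y [0.63 0.69] r 52.30 N 206 med 0.19 sd 0.14 [0.33 0.24]
['k2', 'ma1'] 22.0 False c [555.39 111.24 128.11] tilt deg x,y [2.89 3.26] r 22.00 N 219 med 0.25 sd 0.26 [0.7  0.54]
['k2', 'mb1'] 52.3 True c [555.32 110.8  104.03] tilt deg x,y [-0.05  0.18] r 51.99 N 201 med 0.16 sd 0.2 [0.27 0.33]
['k2', 'mb1'] 52.3 False c [555.26 110.8  102.82] tilt deg x,y [0.09 0.04] r 52.30 N 201 med 0.24 sd 0.19 [0.46 0.54]
['k2', 'mb1'] 22.0 False c [555.37 111.19 128.42] tilt deg x,y [0.08 7.64] r 22.00 N 189 med 0.27 sd 0.28 [0.81 0.96]
['ma1', 'mc1'] 52.3 True c [555.24 110.91 10
[... 604 characters left out ...]
78] tilt deg x,y [-1.99 -3.24] r 22.00 N 208 med 0.23 sd 0.26 [0.57 0.48]
all 52.3 True c [555.3  110.88 103.61] tilt deg x,y [-0.09  0.35] r 52.08 N 884 med 0.19 sd 0.07 [0.12 0.09]
all 52.3 False c [555.22 110.86 103.09] tilt deg x,y [-0.35  0.3 ] r 52.30 N 881 med 0.21 sd 0.06 [0.16 0.11]
all 22.0 False c [554.83 110.91 128.25] tilt deg x,y [-3.2   0.97] r 22.00 N 780 med 0.27 sd 0.09 [0.4 0.4]
bench c [559.76 351.34  35.62] tilt deg x,y [-0.49 -0.16] r 52.38 N 454 med 0.21 sd 0.12 [0.21 0.22]
bench c [559.69 351.33  35.83] tilt deg x,y [-0.77 -0.12] r 52.30 N 451 med 0.21 sd 0.1 [0.2  0.24]
bench c [559.84 351.47  61.12] tilt deg x,y [0.93 1.29] r 22.00 N 386 med 0.28 sd 0.16 [0.52 0.59]
```

```bash
python3 - <<'E'
from h import *
us=[]
for k in('k0','k2','ma1','mb1','mc1'):
    im,m=load(k); u,v=np.round(proj(m,np.array([512.4,107.3,116]))[0]).astype(int)
    if not(15<u<545 and 15<v<405): print(k,'out',u,v);continue
    q=cv2.inRange(cv2.cvtColor(im,cv2.COLOR_RGB2HSV),(15,110,90),(35,255,255)); z=np.zeros_like(q); z[v-14:v+14,u-14:u+14]=q[v-14:v+14,u-14:u+14]; M=cv2.moments(z,True)
    if M['m00']>20: us.append((m,(M['m10']/M['m00'],M['m01']/M['m00']))); print(k,M['m00'])
X=tri(*us); d=X-[555.3,110.9,0]; print('valve',X,'angle',np.degrees(np.arctan2(-d[1],-d[0])),np.hypot(*d[:2]))
T=onz(load('k2')[1],(393/1.4,240/1.4),61.5); d=T-[555.3,110.9,0]; print('tip',T,np.degrees(np.arctan2(-d[1],-d[0])))
print(readout.state()['eef_pos'],readout.state()['ft_force'])
E
```

```text
k0 148.0
k2 148.0
ma1 166.0
mb1 154.0
mc1 185.0
valve [512.38992454 106.88450552 112.54222176] angle 5.346129248782329 43.097549489338114
tip [468.03442315 104.60312991  61.5       ] 4.127169908752903
[488.71677302 198.81274025 190.40172982] [-0.19761262 -0.77152557 -0.74060225]
```

The valve points within about 1° of the tongue, the wheel is seated and level, and the gripper is clear. I'm handing the job in.

```bash
python3 -c "
from cell import job_done, readout
print(readout.state()['t']); print(job_done())"
```

```text
47.75
the job is handed in; nothing more can be done
None
```

I turned the two bar knobs until the seat was level and laid the wheel on it. It sits valve side up over the cone with the valve pointing at the tongue. I handed it in at 47.75 s with the gripper open and clear.

**Last checks**
- **Level:** a joint fit of the wheel's rim over eight views puts the wheel within about 0.35° of level. The knobs had not moved when the wheel went down.
- **Seating:** first contact came with the wheel's underside at about 68.4 mm. It was lowered in 0.15 mm steps and the arm never pushed down with more than about 3 N. The rim fit puts the wheel centred on the seat to within about 0.3 mm.
- **Valve:** it lies at 5.3°, against 4–5° for the tongue, so it is within about 1°.
- **Bystanders:** those in the last pictures looked undisturbed. I did not measure them.

**What failed or disagreed**
- **Probing the seat:** touching the seat with the shut fingers drove the jacks back, mainly the right one, more than once. I reset the knobs, and the final level comes from probe heights combined with knob angles read in the pictures. I did not touch the seat again before laying the wheel.
- **Vision against probing:** single-view ellipse fits read 1–2° front-high, against the probe and cone checks. I judged them biased by their viewing angle, and the multi-view fit bore that out. Fits on the hub's small top circle were too scattered to use.

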